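Weight the glued collage strips

ROBOT

A 6-joint arm with a two-finger parallel gripper is mounted at the origin on the work surface. World frame = base frame: x ahead of the robot, y to its left, z up, the work surface at z = 0. Lengths are in m, angles in degrees, forces in N, time in s.
With the tool pointing down it reaches from about 0.4 to 0.825 m from the base axis. Payload 7 kg.
Tool frame: the origin (TCP) lies on the centre line of the jaws, within the pads' length; the fingertips stand 11 mm ahead of it and the grasp point (between the pads) lies 8 mm behind it; z points along the fingers, y is the direction in which the jaws open and shut (so a half turn about z gives the same grasp; the last joint's range is limited). The gripper opens to 88 mm and grips with 3 to 60 N. Pads are 19 mm wide; open, the fingers measure 130 mm over their backs; the gripper's body (78 mm by 193 mm) begins 47 mm behind the grasp point.
Start: joints at [88.929, 20.546, 0.682, 0, -70.136, -16.507], TCP at [0.204, 0.643, 0.213] pointing down, gripper open.
Joint ranges: [-176.03, 176.03], [-82.01, 121.73], [-58.28, 71.71], [-173.87, 95.51], [-174.79, -0.11], [-173.66, 173.66]. Speed limits (degrees/s): [136.94, 136.94, 172.46, 180, 180, 180].

INTERFACE

Orientations are given as [roll, pitch, yaw] about the fixed x, y, z axes, in that order (R = Rz(yaw) Ry(pitch) Rx(roll)).
In Python, from plant import ctrl, cams, order gives the robot as it stands.
- The arm moves only by the tool jog_arm, never from a script. Its argument "motion" is a list of rows, each an object with "offset": the shift along the tool's x, y, z in mm, a list of three; "roll": the turn about the tool's z in rad; "hand": the finger opening in mm, from 0 to 87.6. A call has 1 to 20 rows; each row is the pose to reach, as a shift and turn from the pose commanded when the call began, along the tool's axes at that moment; what a row does not reach only later rows make up. A row lasts 1/12 s, in which the tool goes at most 41.7 mm and 7.16 degrees, less where a joint would pass 70% of its speed; a pose out of reach is approached as far as the arm can. A call with a gripper value outside its range is refused whole. The fingers move at their own pace and stop on an object; the grip force is fixed at half the most. Time passes only in rows, so rows that repeat a pose let the fingers close. It gives the time, the measured TCP pose, the force and the opening at its end, in the units of the state.
- ctrl.get_obs(): the state, without advancing time (a new reading comes with each control period).
- cams.snapshot(name): name is "scene" or "top" or "wrist"; returns a dict with "img" (400x640x3 uint8, red, green, blue), "K" (3x3 intrinsics, pixels), "cam_to_world" (4x4, takes a point from camera to world coordinates); the wrist camera has in their place "T_tool_cam" (4x4, takes a point from camera to tool coordinates, whose origin is the TCP and whose axes are the flange's). Camera axes: x right, y down, z forward; pixel columns grow to the right and rows downward; lengths in m; the calibration is good to about 2 mm. A picture is of the moment at which its call begins: read the wrist's pose just before it. There is no depth.
- order.close_job(): hands the job in, once; it reports no verdict.
The state is a dict: "clock": time; "joint_pos": joint angles; "qvel": joint speeds; "tau": joint torques, N m; "tool_pos": TCP position; "orientation": TCP orientation; "force": force on the tool from outside, world axes, zero at the start; "moment": the same for the moment, N m; "opening": finger opening in m.
Only numpy, scipy, OpenCV 4.12 (cv2) and the standard library are available. Lean on these libraries where they do the work, as an engineer would, in place of code of your own. Each camera call takes 0.05 s, during which the arm holds its last target. There are 200 camera calls.

TASK

Draw every steel bar out of the slots of the plywood bin. Lay each clean bar flat and lengthwise along the middle of a blue glued strip of its own on the collage panel, but lay any bar crusted with dried cream-coloured glue flat in the white tray for cleaning. Once all the bars are where they belong, switch the drying fan on with the red-knobbed lever on its foot, pushed all the way towards the fan; do not tip over the glue bottle or the paint tin.

Things in the scene. Friction and masses are not known exactly. Their poses are not given: they have to be found in the camera images.
- bin: open plywood bin, fixed, 322 mm wide (y), 100 mm high; origin on the bench. Outer face of its 9 mm front wall at x = -75 mm, facing -x; back face at x = +61 mm. Five lanes at y = -124, -62, 0, 62, 124 mm, each with a window slot in the front wall 30 mm wide, 53.5 to 81.5 mm above the bench. Inside, the floor falls 0.30 rad to the back from 53.5 mm high at the front wall, so a bar comes out only along that slope
- bar1: steel flat bar, 190 x 20 x 12 mm, 0.3 to 0.4 kg, clean, bare grey; may be absent. Origin: its centre; x along it, y across, z out of its top. At the start it lies in a lane of the bin along the bin's x, nose up 0.30 rad, its -x end sticking about 70 mm out through the slot
- bar2: steel flat bar, 190 x 20 x 12 mm, 0.3 to 0.4 kg, clean, bare grey; may be absent. Origin: its centre; x along it, y across, z out of its top. At the start it lies in a lane of the bin along the bin's x, nose up 0.30 rad, its -x end sticking about 70 mm out through the slot
- bar3: steel flat bar, 190 x 20 x 12 mm, 0.3 to 0.4 kg, clean, bare grey; may be absent. Origin: its centre; x along it, y across, z out of its top. At the start it lies in a lane of the bin along the bin's x, nose up 0.30 rad, its -x end sticking about 70 mm out through the slot
- crusted1: steel flat bar, 190 x 20 x 12 mm, 0.3 to 0.4 kg, same steel with big patches of dried cream-coloured glue, which do not make it thicker to the grip; may be absent. Origin: its centre; x along it, y across, z out of its top. At the start it lies in a lane of the bin along the bin's x, nose up 0.30 rad, its -x end sticking about 70 mm out through the slot
- crusted2: steel flat bar, 190 x 20 x 12 mm, 0.3 to 0.4 kg, same steel with big patches of dried cream-coloured glue, which do not make it thicker to the grip; may be absent. Origin: its centre; x along it, y across, z out of its top. At the start it lies in a lane of the bin along the bin's x, nose up 0.30 rad, its -x end sticking about 70 mm out through the slot
- panel: fixed collage panel lying flat, 280 (x) x 240 (y) x 12 mm high, painted in browns with three blue paper strips along its y, 85 mm apart; origin under its centre, on the bench
- strip1 (a point): centre of a glued strip of blue paper, 36 mm wide and 222 mm long, on the panel's top face (12 mm above the bench); axes as the panel: y along the strip, x across it. Any clean bar may go on any strip
- strip2 (a point): centre of a glued strip of blue paper, 36 mm wide and 222 mm long, on the panel's top face (12 mm above the bench); axes as the panel: y along the strip, x across it. Any clean bar may go on any strip
- strip3 (a point): centre of a glued strip of blue paper, 36 mm wide and 222 mm long, on the panel's top face (12 mm above the bench); axes as the panel: y along the strip, x across it. Any clean bar may go on any strip
- tray: loose open white tray, 250 (x) x 160 (y) x 32 mm high, walls and floor 4 mm thick, 0.7 kg; origin under its centre; upright
- switch_tip (a point): centre of the red ball (26 mm across) at the end of the fan's lever, a 10 mm thick rod; moves with it
- switch_pivot (a point): the lever's pivot on a grey 70 x 50 x 25 mm block at the front of the fixed drying fan's foot, 22 mm above the bench, 70 mm from the ball's centre; its x points to the fan, z up; the lever swings in its x-z plane. The round fan head, 235 mm high and 200 mm wide, begins 100 mm beyond the pivot
- switch (a joint): the fan's lever, rad: 0 = off, leaning 0.5 rad away from the fan (to the fan's -x); 1.0 = fully on, leaning 0.5 rad towards the fan (+x). Pushes over with under 2 N and stays where it is left
- glue_bottle: loose white glue bottle with orange cap, 64 mm across, 170 mm high, beyond the panel; origin under its centre; a bystander
- paint_tin: loose red and silver paint tin, 76 mm across, 85 mm high, beyond the panel; origin under its centre; a bystander

How it is judged (in metres and radians):
On the way, in this order (a step that is already met when the one before it is completed fails the run):
1. every clean bar lies along a glued strip of its own and every crusted bar lies in the tray (((x of bar1 in the frame of strip1 between -0.012 and 0.012 m and y of bar1 in the frame of strip1 between -0.025 and 0.025 m and z of bar1 in the frame of strip1 below 0.0085 m) or (x of bar1 in the frame of strip2 between -0.012 and 0.012 m and y of bar1 in the frame of strip2 between -0.025 and 0.025 m and z of bar1 in the frame of strip2 below 0.0085 m) or (x of bar1 in the frame of strip3 between -0.012 and 0.012 m and y of bar1 in the frame of strip3 between -0.025 and 0.025 m and z of bar1 in the frame of strip3 below 0.0085 m)) and angle between the x axis of each of bar1, bar2, bar3 and the y axis of panel, either way round below 0.12 rad and angle between bar1's own x axis and vertical between 1.52 and 1.62 rad and ((x of bar2 in the frame of strip1 between -0.012 and 0.012 m and y of bar2 in the frame of strip1 between -0.025 and 0.025 m and z of bar2 in the frame of strip1 below 0.0085 m) or (x of bar2 in the frame of strip2 between -0.012 and 0.012 m and y of bar2 in the frame of strip2 between -0.025 and 0.025 m and z of bar2 in the frame of strip2 below 0.0085 m) or (x of bar2 in the frame of strip3 between -0.012 and 0.012 m and y of bar2 in the frame of strip3 between -0.025 and 0.025 m and z of bar2 in the frame of strip3 below 0.0085 m)) and angle between bar2's own x axis and vertical between 1.52 and 1.62 rad and ((x of bar3 in the frame of strip1 between -0.012 and 0.012 m and y of bar3 in the frame of strip1 between -0.025 and 0.025 m and z of bar3 in the frame of strip1 below 0.0085 m) or (x of bar3 in the frame of strip2 between -0.012 and 0.012 m and y of bar3 in the frame of strip2 between -0.025 and 0.025 m and z of bar3 in the frame of strip2 below 0.0085 m) or (x of bar3 in the frame of strip3 between -0.012 and 0.012 m and y of bar3 in the frame of strip3 between -0.025 and 0.025 m and z of bar3 in the frame of strip3 below 0.0085 m)) and angle between bar3's own x axis and vertical between 1.52 and 1.62 rad and x of crusted1 in the frame of tray between -0.05 and 0.05 m and y of crusted1 in the frame of tray between -0.08 and 0.08 m and z of each of crusted1, crusted2 in the frame of tray below 0.025 m and angle between crusted1's own x axis and vertical between 1.42 and 1.72 rad and x of crusted2 in the frame of tray between -0.05 and 0.05 m and y of crusted2 in the frame of tray between -0.08 and 0.08 m and angle between crusted2's own x axis and vertical between 1.42 and 1.72 rad), for 0.3 s.
2. then the fan is switched on (value of joint switch above 0.85 rad), for 0.2 s.
At the end, for the whole second after the job is handed in: each clean bar flat on its own strip: centre within 12 mm across and 25 mm along its middle, within 0.12 rad, resting on the panel; each crusted bar flat inside the upright tray (centre within 50 mm in x, 80 mm in y of its centre); all at rest; lever over 0.85 rad (all of step 1 and linear speed of each of bar1, bar2, bar3, crusted1, crusted2, tray below 0.02 m/s and value of joint switch above 0.85 rad and angle between tray's own z axis and vertical below 0.1 rad); the robot touches nothing.
It fails at once if the glue bottle or the paint tin is tipped over (angle between any of glue_bottle, paint_tin's own z axis and vertical above 0.8 rad).
Of bar1, bar2, bar3, crusted1, crusted2 only 4 to 5 are there at a start; the rules pass over those that are not, and their reading is None.
At some moment in a run one of tray, bar1, bar2, bar3, crusted1, crusted2 may be knocked a few centimetres aside while the robot is not near it.
Once in a run the grip may slacken for a moment while it holds something.
It also fails if it takes over 210 s, if anything falls off the work surface, if the arm or the gripper's body presses on something with over 40 N, if the wrist force passes 120 N, or if a joint passes its speed limit or range.

## Working session

There is one attempt and no reset: what is moved stays moved. The work goes in short steps, Python scripts to look and compute and a tool call to move; the robot and the scene stay as the last step left them, time stands still between calls to the robot, and variables do not carry over. Pictures are saved under pics/ and viewed, about 12 in all and at most 16, crops included, and the job is handed in when it is done.

Besides the shell and the picture viewer there is one more tool, called after "Request:" as name(argument=value, ...), one argument or row to a line, values as JSON. jog_arm: Moves the arm, as the interface text tells. Its arguments: {"type":"object","properties":{"motion":{"type":"array"}},"required":["motion"]}

```bash
ls; mkdir -p pics; cat > h.py <<'E'
import numpy as np, cv2
from plant import ctrl,cams,order
from scipy.spatial.transform import Rotation as R
def snap(n,f,crop=None,s=1):
    o=ctrl.get_obs(); d=cams.snapshot(n); im=d["img"][:,:,::-1]
    T=d["cam_to_world"] if n!="wrist" else pose(o)@d["T_tool_cam"]
    np.savez("pics/"+f+".npz",K=d["K"],T=T,img=im)
    if crop: im=im[crop[1]:crop[3],crop[0]:crop[2]]
    cv2.imwrite("pics/"+f+".png",cv2.resize(im,None,fx=s,fy=s,interpolation=cv2.INTER_CUBIC))
def pose(o):
    T=np.eye(4); T[:3,:3]=R.from_euler("xyz",o["orientation"],degrees=True).as_matrix(); T[:3,3]=o["tool_pos"]; return T
def px(f,u,v,z):
    d=np.load("pics/"+f+".npz"); r=d["T"][:3,:3]@np.linalg.solve(d["K"],[u,v,1]); c=d["T"][:3,3]
    return c+r*(z-c[2])/r[2]
def proj(f,P):
    d=np.load("pics/"+f+".npz"); T=np.linalg.inv(d["T"]); P=np.atleast_2d(P); q=(P@T[:3,:3].T+T[:3,3])@d["K"].T
    return q[:,:2]/q[:,2:]
E
python3 - <<'E'
from h import *
print(ctrl.get_obs())
snap("top","t1",s=1.25); snap("scene","s1",s=1.25)
for f in("t1","s1"): d=np.load(f"pics/{f}.npz"); print(d["K"].round(1),d["T"].round(3))
print(cams.snapshot("wrist")["T_tool_cam"].round(4))
E
```

```text
pics
{'clock': 0.0, 'joint_pos': array([ 8.89294944e+01,  2.05902330e+01,  6.32741869e-01, -2.06180399e-02,
       -7.01362371e+01, -1.65082503e+01]), 'qvel': array([-0.04770363,  0.00846755, -0.03030434,  0.00333346,  0.08314889,
        0.03545203]), 'tau': array([ 6.83572307e-04, -5.82715702e+01,  2.93057334e+01,  6.99730799e+00,
        7.06884879e-03, -1.45002259e-04]), 'tool_pos': array([0.20371543, 0.64297266, 0.21182688]), 'orientation': array([ 1.79904627e+02, -8.05255159e-03, -1.75857708e+01]), 'force': array([-0.36615821,  0.20276535, -0.28466631]), 'moment': array([ 0.03968573,  0.02378057, -0.01506348]), 'opening': 0.08735252495724515}
[[375.2   0.  318.3]
 [  0.  375.2 202.6]
 [  0.    0.    1. ]] [[-0.009 -0.984  0.175  0.4  ]
 [-1.     0.008 -0.006 -0.008]
 [ 0.005 -0.175 -0.984  1.22 ]
 [ 0.     0.     0.     1.   ]]
[[388.1   0.  314.7]
 [  0.  388.1 194.2]
 [  0.    0.    1. ]] [[-0.66   0.604 -0.447  0.994]
 [ 0.751  0.534 -0.388  0.358]
 [ 0.004 -0.592 -0.806  0.785]
 [ 0.     0.     0.     1.   ]]
[[ 1.000e-04 -9.695e-01 -2.450e-01  6.400e-02]
 [ 1.000e+00 -1.000e-04  8.000e-04 -9.000e-04]
 [-8.000e-04 -2.450e-01  9.695e-01 -1.719e-01]
 [ 0.000e+00  0.000e+00  0.000e+00  1.000e+00]]
```

View pics/t1.png

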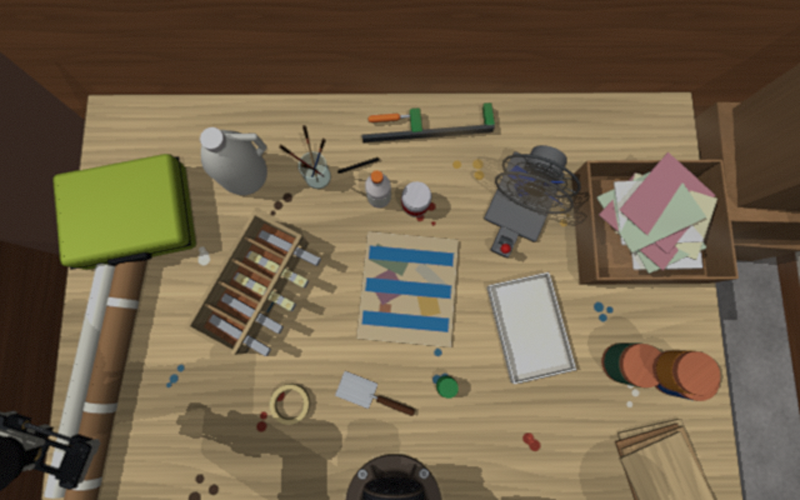

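View pics/s1.png

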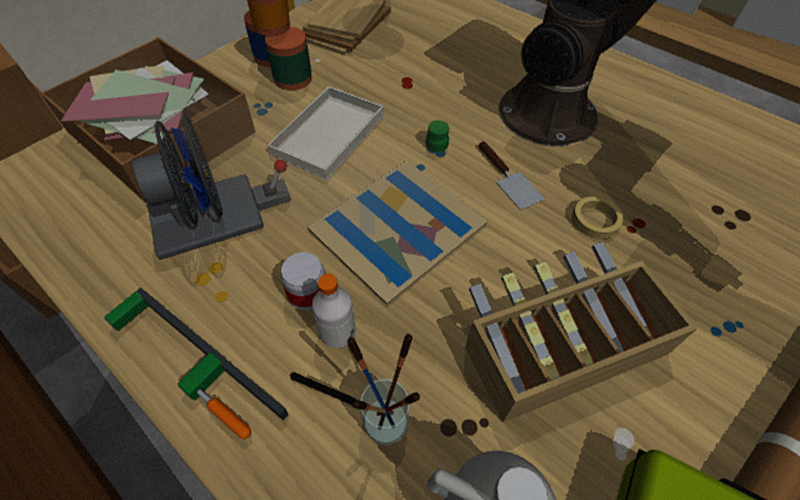

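```bash
python3 - <<'E'
from h import *
im=np.load("pics/t1.npz")["img"]
cv2.imwrite("pics/t1a.png",cv2.resize(im[165:315,150:470],None,fx=2.5,fy=2.5,interpolation=cv2.INTER_CUBIC))
# strips by color
z=.012
hsv=cv2.cvtColor(im,cv2.COLOR_BGR2HSV); m=cv2.inRange(hsv,(98,130,80),(115,255,255))
n,l,s,c=cv2.connectedComponentsWithStats(m)
for i in range(1,n):
    if s[i,4]>300:
        p=np.argwhere(l==i)[:,::-1].astype(np.float32)
        w=np.array([px("t1",u,v,z)[:2] for u,v in p],np.float32)
        (cx,cy),wh,a=cv2.minAreaRect(w); print("strip",s[i],w.mean(0),(cx,cy),wh,a)
E
```

```text
strip [296 197  66  15 625] [ 0.608788   -0.04720296] (0.6088910102844238, -0.04843956232070923) (0.21530133485794067, 0.03337769955396652) 84.29290008544922
strip [293 223  67  15 648] [ 0.5245941 -0.038581 ] (0.5244386196136475, -0.03980294615030289) (0.21487712860107422, 0.032570675015449524) 84.33822631835938
strip [290 249  68  16 655] [ 0.44002852 -0.03165177] (0.4402860701084137, -0.031307898461818695) (0.21470294892787933, 0.030628660693764687) 84.38300323486328
```

View pics/t1a.png

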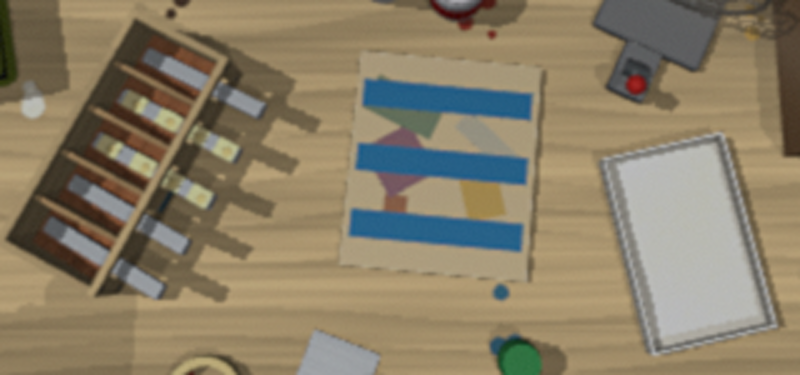

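```bash
cat >> h.py <<'E'
def cr(U,V,x0=150,y0=165,s=2.5): return (U+.5)/s-.5+x0,(V+.5)/s-.5+y0
def fit2(A,B):
    A=np.array(A);B=np.array(B);a=A-A.mean(0);b=B-B.mean(0)
    th=np.arctan2((a[:,0]*b[:,1]-a[:,1]*b[:,0]).sum(),(a*b).sum()); c,s=np.cos(th),np.sin(th); Rm=np.array([[c,-s],[s,c]])
    t=B.mean(0)-Rm@A.mean(0); return th,t,(A@Rm.T+t-B)
E
python3 - <<'E'
from h import *
W=[px("t1",*cr(U,V),.1)[:2] for U,V in [(230,63),(96,296),(137,18),(8,238)]]
print(np.round(W,4))
# image up-right corner: which sign y? front faces -x
B=[(-.075,-.161),(-.075,.161),(.061,-.161),(.061,.161)]
for sg in (1,-1):
    th,t,e=fit2(np.array(B)*[1,sg],W); print(sg,np.degrees(th),t,e.round(4).tolist())
# bars tip (mid of end edge)
print("tips",[px("t1",*cr(U,V),.085)[:2].round(4).tolist() for U,V in [(260,107),(234,153),(209,198),(184,244),(159,290)]])
Wt=[px("t1",*cr(U,V),.032)[:2] for U,V in [(601,158),(723,134),(776,325),(654,354)]]
th,t,e=fit2([(.125,.08),(.125,-.08),(-.125,-.08),(-.125,.08)],Wt); print("tray",np.degrees(th),t,e.round(4).tolist())
print("ball",px("t1",*cr(636,85),.083))
# scene ball
o=cr
uv=((281+.5)/1.25-.5,(167+.5)/1.25-.5); print("ball scene",px("s1",*uv,.083))
E
```

```text
[[0.6404 0.2183]
 [0.3637 0.3669]
 [0.6978 0.3341]
 [0.4315 0.474 ]]
1 61.81331777125067 [0.53664534 0.35447568] [[0.0028, -0.006], [-0.0044, -0.0025], [0.0096, -0.0019], [-0.008, 0.0103]]
-1 -117.69709217568764 [0.53008534 0.34210787] [[0.0671, 0.1154], [0.0587, 0.1164], [-0.0535, -0.1208], [-0.0723, -0.111]]
tips [[0.5882, 0.1831], [0.5318, 0.2134], [0.4776, 0.2421], [0.4231, 0.2702], [0.3695, 0.2978]]
tray 12.081375590441496 [ 0.4225787  -0.34799831] [[0.0002, -0.0006], [0.0042, 0.0004], [-0.0021, -0.0018], [-0.0023, 0.002]]
ball [ 0.61246746 -0.27998948  0.083     ]
ball scene [ 0.61205652 -0.27699255  0.083     ]
```

```bash
python3 - <<'E'
from h import *
q=lambda u,v:((u+.5)/1.25-.5,(v+.5)/1.25-.5)
print("bottle",px("t1",*q(377,177),.168),px("s1",*q(327,284),.165))
print("tin",px("t1",*q(416,191),.085),px("s1",*q(302,268),.085))
print("pivot",px("t1",*cr(631,92),.03),"block corners",[px("t1",*cr(*p),.025).round(3).tolist() for p in [(629,39),(609,88),(643,101),(663,55)]])
print("foot",[px("t1",*cr(*p),.02).round(3).tolist() for p in [(596,23),(698,68)]])
th=np.radians(62.2); x=np.array([np.cos(th),np.sin(th)])
t=[[0.5882,0.1831],[0.5318,0.2134],[0.4776,0.2421],[0.4231,0.2702],[0.3695,0.2978]]
print("grasp",[(np.array(a)+x*.048).round(4).tolist() for a in t])
E
```

```text
bottle [0.76954859 0.03329338 0.168     ] [0.77266778 0.03524456 0.165     ]
tin [ 0.7611543  -0.06164266  0.085     ] [ 0.7502461  -0.06191159  0.085     ]
pivot [ 0.61324165 -0.28575742  0.03      ] block corners [[0.685, -0.288, 0.025], [0.62, -0.259, 0.025], [0.602, -0.302, 0.025], [0.663, -0.331, 0.025]]
foot [[0.708, -0.246, 0.02], [0.646, -0.377, 0.02]]
grasp [[0.6106, 0.2256], [0.5542, 0.2559], [0.5, 0.2846], [0.4455, 0.3127], [0.3919, 0.3403]]
```

```bash
cat >> h.py <<'E'
def off(pts):
    "world targets (x,y,z,yaw) in m, deg -> tool offsets mm, roll rad, from the present pose"
    o=ctrl.get_obs(); T=pose(o); y0=o["orientation"][2]; print("now",o["clock"],o["tool_pos"].round(4),o["orientation"].round(2),o["force"].round(1),o["opening"].round(4),o["joint_pos"].round(0))
    c,s=np.cos(np.radians(y0)),np.sin(np.radians(y0))
    for x,y,z,w in pts:
        d=np.array([x,y,z])-o["tool_pos"]; print(np.round(1000*np.array([c*d[0]+s*d[1],s*d[0]-c*d[1],-d[2]]),0),np.round(-np.radians((w-y0+180)%360-180),3))
E
python3 -c "
from h import *
off([(.6106,.2256,.2,-117.8)])"
```

```text
Traceback (most recent call last):
  File "h.py", line 25, in off
    o=ctrl.get_obs(); T=pose(o); y0=o["orientation"][2]; print("now",o["clock"],o["tool_pos"].round(4),o["orientation"].round(2),o["force"].round(1),o["opening"].round(4),o["joint_pos"].round(0))
                                                                                                                                                     ^^^^^^^^^^^^^^^^^^
AttributeError: 'float' object has no attribute 'round'
```

```bash
sed -i 's/o\["opening"\].round(4)/round(o["opening"],4)/' h.py
python3 -c "
from h import *
off([(.6106,.2256,.2,-117.8)])"
```

```text
now 0.15 [0.2038 0.6431 0.212 ] [ 1.7992e+02 -1.0000e-02 -1.7580e+01] [ 0.2 -0.3  0.1] 0.0876 [ 89.  21.   1.  -0. -70. -17.]
[514. 275.  12.] 1.749
```

Request:
jog_arm(
  motion=[
    {"offset": [514, 274, 12], "roll": 1.749, "hand": 44},
    {"offset": [514, 274, 12], "roll": 1.749, "hand": 44},
    {"offset": [514, 274, 12], "roll": 1.749, "hand": 44},
    {"offset": [514, 274, 12], "roll": 1.749, "hand": 44},
    {"offset": [514, 274, 12], "roll": 1.749, "hand": 44},
    {"offset": [514, 274, 12], "roll": 1.749, "hand": 44},
    {"offset": [514, 274, 12], "roll": 1.749, "hand": 44},
    {"offset": [514, 274, 12], "roll": 1.749, "hand": 44},
    {"offset": [514, 274, 12], "roll": 1.749, "hand": 44},
    {"offset": [514, 274, 12], "roll": 1.749, "hand": 44},
    {"offset": [514, 274, 12], "roll": 1.749, "hand": 44},
    {"offset": [514, 274, 12], "roll": 1.749, "hand": 44},
    {"offset": [514, 274, 12], "roll": 1.749, "hand": 44},
    {"offset": [514, 274, 12], "roll": 1.749, "hand": 44},
    {"offset": [514, 274, 12], "roll": 1.749, "hand": 44},
    {"offset": [514, 274, 12], "roll": 1.749, "hand": 44},
    {"offset": [514, 274, 12], "roll": 1.749, "hand": 44},
    {"offset": [514, 274, 12], "roll": 1.749, "hand": 44},
  ],
)

```text
clock: 1.65
tool_pos: [0.6106, 0.2276, 0.2007]
orientation: [180.0, -0.0, -117.7]
force: [0.0, -0.0, 0.4]
opening: 0.0441
```

```bash
python3 -c "
from h import *
snap('wrist','w1',s=1.25)
th=np.radians(62.2)
off([(.6106,.2256,.073,-117.8)])
for k,g in enumerate([[0.6106,0.2256],[0.5542,0.2559],[0.5,0.2846]]): print(proj('w1',[g[0],g[1],.077]), proj('w1',[g[0]-.048*np.cos(th),g[1]-.048*np.sin(th),.088]))
"
```

```text
now 1.7 [0.6105 0.2279 0.2009] [ 1.8000e+02  1.0000e-02 -1.1768e+02] [ 0.4  0.5 -0.5] 0.0443 [ 38.  19.  -3.  -0. -68. -65.]
[  2.  -1. 128.] 0.002
[[321.83678383 188.83280004]] [[321.7072367  131.29067329]]
[[398.12612821 189.5289503 ]] [[404.08927326 132.08347841]]
[[471.15688775 189.76597248]] [[482.94811203 132.36028755]]
```

View pics/w1.png

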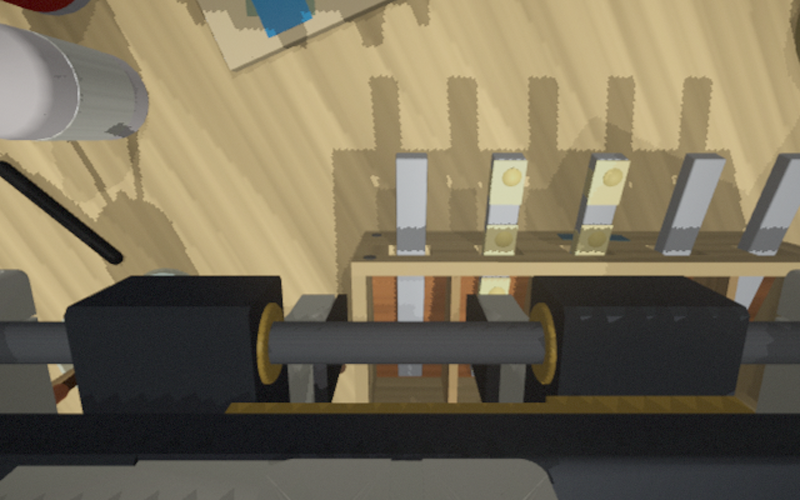

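```bash
python3 -c "
from h import *
q=lambda u,v:((u+.5)/1.25-.5,(v+.5)/1.25-.5)
t=[px('w1',*q(u,157),.088)[:2] for u in (411.5,508,612,705,789)]
print(np.round(t,4), np.diff(t,axis=0))
b=px('w1',*q(410,250),.068)[:2]
d=b-t[0]; print(np.degrees(np.arctan2(d[1],d[0])),np.linalg.norm(d))
l=t[0]-t[3]; print(np.degrees(np.arctan2(l[1],l[0]))+90,np.linalg.norm(l)/3)
# front wall top edge
w=[px('w1',*q(u,v),.1)[:2] for u,v in ((365,262),(770,262))]; l=w[0]-w[1];print(w,np.degrees(np.arctan2(l[1],l[0]))+90)
"
```

```text
[[0.5811 0.1819]
 [0.5282 0.2097]
 [0.4712 0.2396]
 [0.4202 0.2664]
 [0.3741 0.2906]] [[-0.05288733  0.02777073]
 [-0.05701844  0.02993994]
 [-0.05100584  0.02678277]
 [-0.04608457  0.02419865]]
61.74192644490736 0.06416941883849225
62.29638405644444 0.060582075562484634
[array([0.636686  , 0.22507995]), array([0.41150605, 0.3433768 ])] 62.28509316611391
```

```bash
python3 -c "
from h import *
off([(.6021,.2217,.11,-117.8),(.6021,.2217,.073,-117.8)])"
```

```text
now 1.7 [0.6105 0.2279 0.2009] [ 1.8000e+02  1.0000e-02 -1.1768e+02] [ 0.4  0.5 -0.5] 0.0443 [ 38.  19.  -3.  -0. -68. -65.]
[ 9.  5. 91.] 0.002
[  9.   5. 128.] 0.002
```

Request:
jog_arm(
  motion=[
    {"offset": [9, 5, 30], "roll": 0, "hand": 44},
    {"offset": [9, 5, 60], "roll": 0, "hand": 44},
    {"offset": [9, 5, 90], "roll": 0, "hand": 44},
    {"offset": [9, 5, 110], "roll": 0, "hand": 44},
    {"offset": [9, 5, 128], "roll": 0, "hand": 44},
    {"offset": [9, 5, 128], "roll": 0, "hand": 44},
    {"offset": [9, 5, 128], "roll": 0, "hand": 0},
    {"offset": [9, 5, 128], "roll": 0, "hand": 0},
    {"offset": [9, 5, 128], "roll": 0, "hand": 0},
    {"offset": [9, 5, 128], "roll": 0, "hand": 0},
    {"offset": [9, 5, 128], "roll": 0, "hand": 0},
    {"offset": [9, 5, 128], "roll": 0, "hand": 0},
  ],
)

```text
clock: 2.7
tool_pos: [0.6028, 0.2216, 0.0736]
orientation: [-180.0, 0.1, -117.8]
force: [0.5, -0.1, 0.3]
opening: 0.0096
```

```bash
python3 -c "
from h import *
snap('wrist','w2',s=1.25)
off([(.6021,.2217,.073,-117.8)])"
```

```text
now 2.75 [0.6027 0.2215 0.0734] [-1.7998e+02  5.0000e-02 -1.1780e+02] [ 0.  -0.5 -0.1] 0.0055 [ 38.  24. -14.   0. -52. -65.]
[0. 1. 0.] 0.0
```

View pics/w2.png

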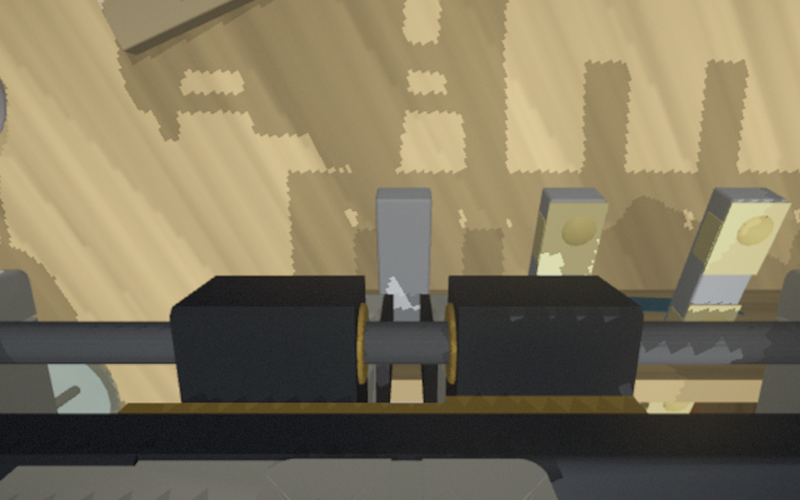

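```bash
python3 -c "
from h import *
d=np.load('pics/w2.npz');print(d['K'],d['T'].round(3))
q=lambda u,v:((u+.5)/1.25-.5,(v+.5)/1.25-.5)
for z in (.06,.075,.088):
  a=px('w2',*q(377,198),z);b=px('w2',*q(431,198),z);print(z,np.linalg.norm(a-b),(a+b)/2)
  a=px('w1',*q(396,157),z);b=px('w1',*q(427.5,157),z);print(z,np.linalg.norm(a-b),(a+b)/2)
o=ctrl.get_obs();T=pose(o)
for y in (-.003,.003):
  print(proj('w2',(T@[0,y,.011,1])[:3])*1.25,proj('w2',(T@[0.0095,y,.011,1])[:3])*1.25)
"
```

```text
[[360.04409622   0.         324.93009637]
 [  0.         360.04409622 201.79196616]
 [  0.           0.           1.        ]] [[-0.885  0.452  0.114  0.571]
 [ 0.466  0.858  0.216  0.165]
 [ 0.     0.244 -0.97   0.245]
 [ 0.     0.     0.     1.   ]]
0.06 0.02225864732396654 [0.58302714 0.18535728 0.06      ]
0.06 0.02141417290825612 [0.58112313 0.18305883 0.06      ]
0.075 0.020457402856189397 [0.58206866 0.18370136 0.075     ]
0.075 0.02038638477646089 [0.58103447 0.1824797  0.075     ]
0.088 0.01889632431744937 [0.58123797 0.18226623 0.088     ]
0.088 0.01949563506223818 [0.58095764 0.18197778 0.088     ]
[[395.60691393 294.26607267]] [[395.48488097 273.0592782 ]]
[[409.5792456  294.26773567]] [[409.62659357 273.06125923]]
```

```bash
python3 -c "
from h import *
snap('scene','s2',(340,150,580,330),3.3)
o=ctrl.get_obs();T=pose(o);print((proj('s2',[(T@[0,0,.011,1])[:3],(T@[0,0,0,1])[:3]])-[340,150])*3.3)
"
```

```text
[[157.20057927 333.90494617]
 [159.93459909 325.57630355]]
```

View pics/s2.png

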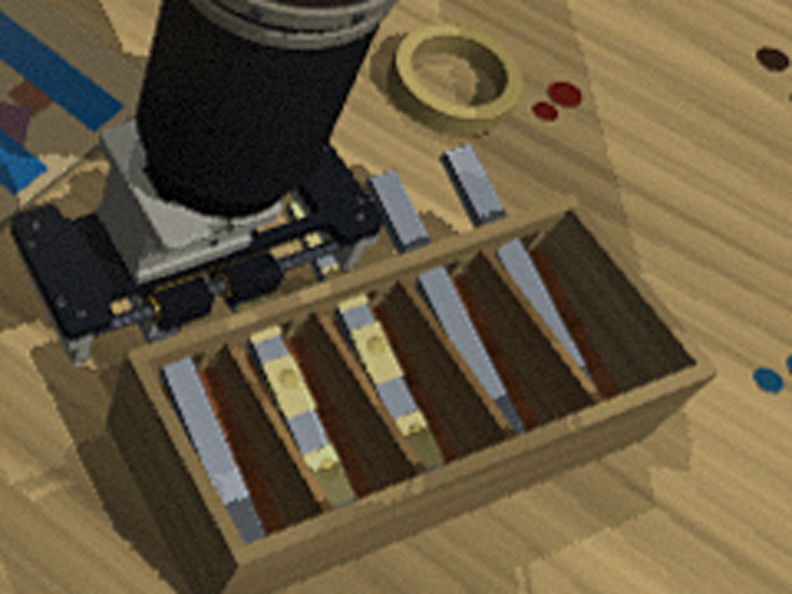

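```bash
cat >> h.py <<'E'
def tri(obs):
    A=np.zeros((3,3));b=np.zeros(3);L=[]
    for f,u,v in obs:
        d=np.load("pics/"+f+".npz"); r=d["T"][:3,:3]@np.linalg.solve(d["K"],[u,v,1]); r/=np.linalg.norm(r); M=np.eye(3)-np.outer(r,r); A+=M; b+=M@d["T"][:3,3]; L.append((M,d["T"][:3,3]))
    p=np.linalg.solve(A,b); return p,[np.linalg.norm(M@(p-c)).round(4) for M,c in L]
E
python3 -c "
from h import *
q=lambda u,v:((u+.5)/1.25-.5,(v+.5)/1.25-.5)
W1=('w1',*q(411.7,156)); W2=('w2',*q(404,190)); T1=('t1',*cr(260,107))
print(tri([W1,W2]),tri([W1,T1]),tri([W2,T1]))
im=np.load('pics/s1.npz')['img']; cv2.imwrite('pics/s1a.png',cv2.resize(im[180:330,360:560],None,fx=4,fy=4,interpolation=cv2.INTER_CUBIC))
f=[-0.075,0];print(np.load('pics/t1.npz')['img'].shape)
"
```

```text
(array([0.58100207, 0.1820907 , 0.06550963]), [np.float64(0.0002), np.float64(0.0002)]) (array([0.58166794, 0.17897658, 0.11765599]), [np.float64(0.0018), np.float64(0.0018)]) (array([0.57711286, 0.17324586, 0.14849723]), [np.float64(0.001), np.float64(0.001)])
(400, 640, 3)
```

View pics/s1a.png

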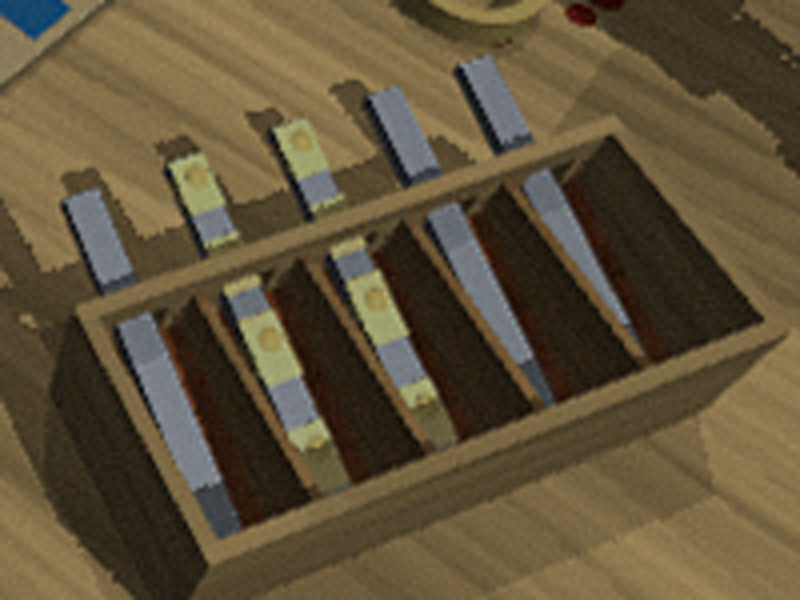

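```bash
python3 -c "
from h import *
q=lambda u,v:((u+.5)/1.25-.5,(v+.5)/1.25-.5)
c=lambda U,V: cr(U,V,360,180,4)
W1=('w1',*q(411.7,156)); W2=('w2',*q(404,190)); T1=('t1',*cr(260,107)); S=('s1',*c(81,195))
print(tri([W1,S]),tri([W2,S]),tri([T1,S]),tri([W1,W2,S,T1]))
# bin corners from scene, z .1
W=[px('s1',*c(*p),.1)[:2] for p in [(80,306),(612,122),(214,562),(785,330)]]
B=[(-.075,-.161),(-.075,.161),(.061,-.161),(.061,.161)]
th,t,e=fit2(B,W);print(np.degrees(th),t,e.round(4).tolist())
W=[px('t1',*cr(U,V),.1)[:2] for U,V in [(230,63),(96,296),(137,18),(8,238)]]
print(np.linalg.norm(np.array(W[0])-W[1]),np.linalg.norm(np.array(W[0])-W[2]))
"
```

```text
(array([0.58062319, 0.18181285, 0.08339182]), [np.float64(0.0002), np.float64(0.0002)]) (array([0.57994483, 0.18101595, 0.08181325]), [np.float64(0.0007), np.float64(0.0007)]) (array([0.58637246, 0.18308246, 0.09215763]), [np.float64(0.0013), np.float64(0.0013)]) (array([0.58280923, 0.18168512, 0.08833473]), [np.float64(0.0021), np.float64(0.0035), np.float64(0.0016), np.float64(0.0048)])
62.06872961359786 [0.5381978  0.36227805] [[0.0028, -0.0024], [-0.0048, -0.0005], [0.0031, -0.0006], [-0.0012, 0.0035]]
0.3140456469340593 0.1292058792811508
```

Request:
jog_arm(
  motion=[
    {"offset": [0, 0, 0], "roll": 0, "hand": 44},
    {"offset": [0, 0, 0], "roll": 0, "hand": 44},
    {"offset": [0, 0, 0], "roll": 0, "hand": 44},
    {"offset": [0, 0, 0], "roll": 0, "hand": 44},
    {"offset": [0, 0, 0], "roll": 0, "hand": 44},
    {"offset": [0, 0, 4], "roll": 0, "hand": 44},
    {"offset": [0, 0, 8], "roll": 0, "hand": 44},
    {"offset": [0, 0, 12], "roll": 0, "hand": 44},
    {"offset": [0, 0, 12], "roll": 0, "hand": 0},
    {"offset": [0, 0, 12], "roll": 0, "hand": 0},
    {"offset": [0, 0, 12], "roll": 0, "hand": 0},
    {"offset": [0, 0, 12], "roll": 0, "hand": 0},
    {"offset": [0, 0, 12], "roll": 0, "hand": 0},
  ],
)

```text
clock: 3.88
tool_pos: [0.6026, 0.2215, 0.0609]
orientation: [-180.0, 0.0, -117.8]
force: [-0.3, 1.0, -0.9]
opening: 0.0172
```

Request:
jog_arm(
  motion=[
    {"offset": [0, 0, 12], "roll": 0, "hand": 0},
    {"offset": [0, 0, 12], "roll": 0, "hand": 0},
    {"offset": [0, 0, 12], "roll": 0, "hand": 0},
  ],
)

```text
clock: 4.13
tool_pos: [0.6036, 0.2218, 0.0497]
orientation: [-179.9, 0.1, -117.8]
force: [2.8, 1.1, 2.9]
opening: 0.0185
```

```bash
python3 -c "
from h import *
off([(.6021,.2217,.073,-117.8)])
print(ctrl.get_obs()['moment'])
snap('wrist','w3',(200,120,480,260),2.8)"
```

```text
now 4.1333 [0.6036 0.2218 0.0497] [-1.7991e+02  1.1000e-01 -1.1776e+02] [2.8 1.1 2.9] 0.0185 [ 38.  26. -15.   0. -50. -65.]
[  1.   1. -23.] 0.001
[ 0.105998   -0.61557416 -0.04142374]
```

View pics/w3.png

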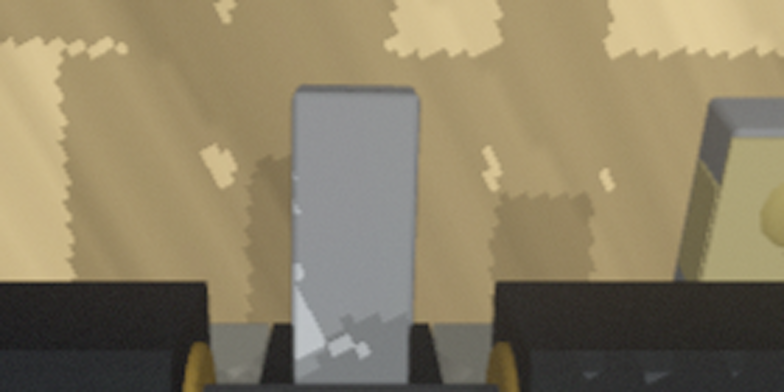

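Request:
jog_arm(
  motion=[
    {"offset": [0, 0, 0], "roll": 0, "hand": 40},
    {"offset": [0, 0, 0], "roll": 0, "hand": 40},
    {"offset": [0, 0, 0], "roll": 0, "hand": 40},
    {"offset": [0, 0, -6], "roll": 0, "hand": 40},
    {"offset": [0, 0, -12], "roll": 0, "hand": 40},
    {"offset": [0, 0, -16], "roll": 0, "hand": 40},
    {"offset": [0, 0, -16], "roll": 0, "hand": 0},
    {"offset": [0, 0, -16], "roll": 0, "hand": 0},
    {"offset": [0, 0, -16], "roll": 0, "hand": 0},
    {"offset": [0, 0, -16], "roll": 0, "hand": 0},
    {"offset": [0, 0, -16], "roll": 0, "hand": 0},
    {"offset": [0, 0, -16], "roll": 0, "hand": 0},
    {"offset": [0, 0, -16], "roll": 0, "hand": 0},
  ],
)

```text
clock: 5.27
tool_pos: [0.6024, 0.2213, 0.0646]
orientation: [180.0, -0.0, -117.8]
force: [-0.1, 0.7, 0.5]
opening: 0.0017
```

```bash
python3 -c "
from h import *
snap('wrist','w4')
for f in ('w1','w2','w3','w4'):
  g=np.load(f'pics/{f}.npz')['img'].astype(int); print(f,np.load(f'pics/{f}.npz')['T'][:3,3].round(3))
  hsv=cv2.cvtColor(g.astype(np.uint8),cv2.COLOR_BGR2HSV); m=(hsv[:,:,1]<40)&(hsv[:,:,2]>60)
  for v in range(116,232,8):
    r=m[v,290:370]; i=np.flatnonzero(r); print(v,(290+i.min(),290+i.max(),len(i)) if len(i) else None,end=' ')
  print()
"
```

```text
w1 [0.579 0.171 0.373]
116 None 124 (np.int64(317), np.int64(341), 25) 132 (np.int64(317), np.int64(341), 25) 140 (np.int64(317), np.int64(341), 25) 148 (np.int64(317), np.int64(341), 25) 156 (np.int64(317), np.int64(341), 25) 164 (np.int64(317), np.int64(340), 24) 172 (np.int64(317), np.int64(340), 24) 180 (np.int64(317), np.int64(340), 24) 188 (np.int64(298), np.int64(340), 30) 196 (np.int64(317), np.int64(339), 23) 204 (np.int64(319), np.int64(338), 19) 212 None 220 None 228 (np.int64(318), np.int64(339), 22) 
w2 [0.571 0.165 0.245]
116 None 124 None 132 None 140 None 148 None 156 (np.int64(301), np.int64(344), 44) 164 (np.int64(301), np.int64(344), 44) 172 (np.int64(301), np.int64(344), 44) 180 (np.int64(301), np.int64(344), 44) 188 (np.int64(302), np.int64(344), 43) 196 (np.int64(302), np.int64(343), 42) 204 (np.int64(302), np.int64(343), 42) 212 (np.int64(303), np.int64(343), 41) 220 (np.int64(303), np.int64(343), 41) 228 (np.int64(303), np.int64(342), 40) 
w3 [0.572 0.165 0.221]
116 None 124 None 132 None 140 None 148 None 156 (np.int64(305), np.int64(349), 45) 164 (np.int64(304), np.int64(349), 46) 172 (np.int64(304), np.int64(348), 45) 180 (np.int64(304), np.int64(348), 45) 188 (np.int64(304), np.int64(348), 45) 196 (np.int64(304), np.int64(348), 45) 204 (np.int64(304), np.int64(347), 44) 212 (np.int64(304), np.int64(347), 44) 220 (np.int64(304), np.int64(347), 44) 228 (np.int64(304), np.int64(347), 44) 
w4 [0.571 0.165 0.236]
116 None 124 None 132 None 140 None 148 None 156 None 164 None 172 (np.int64(303), np.int64(347), 45) 180 (np.int64(302), np.int64(347), 46) 188 (np.int64(302), np.int64(347), 46) 196 (np.int64(302), np.int64(346), 45) 204 (np.int64(302), np.int64(346), 45) 212 (np.int64(303), np.int64(345), 43) 220 (np.int64(303), np.int64(345), 43) 228 (np.int64(307), np.int64(343), 37)
```

Request:
jog_arm(
  motion=[
    {"offset": [0, 0, 0], "roll": 0, "hand": 40},
    {"offset": [0, 0, 0], "roll": 0, "hand": 40},
    {"offset": [0, 0, 0], "roll": 0, "hand": 40},
    {"offset": [0, 0, 0], "roll": 0, "hand": 40},
    {"offset": [0, 0, 0], "roll": 0, "hand": 40},
    {"offset": [0, 0, 0], "roll": 0, "hand": 40},
    {"offset": [0, 0, 0], "roll": 0, "hand": 40},
    {"offset": [0, 0, 5], "roll": 0, "hand": 40},
    {"offset": [0, 0, 10], "roll": 0, "hand": 40},
    {"offset": [0, 0, 10], "roll": 0, "hand": 40},
    {"offset": [0, 0, 10], "roll": 0, "hand": 0},
    {"offset": [0, 0, 10], "roll": 0, "hand": 0},
    {"offset": [0, 0, 10], "roll": 0, "hand": 0},
    {"offset": [0, 0, 10], "roll": 0, "hand": 0},
    {"offset": [0, 0, 10], "roll": 0, "hand": 0},
    {"offset": [0, 0, 10], "roll": 0, "hand": 0},
    {"offset": [0, 0, 10], "roll": 0, "hand": 0},
  ],
)

```text
clock: 6.73
tool_pos: [0.6027, 0.2215, 0.0549]
orientation: [-180.0, 0.0, -117.8]
force: [0.7, -0.3, -1.1]
opening: 0.0198
```

```bash
cat >> h.py <<'E'
def bw(f,vs=range(116,236,8),lo=285,hi=375):
  d=np.load(f'pics/{f}.npz'); hsv=cv2.cvtColor(d['img'],cv2.COLOR_BGR2HSV); m=(hsv[:,:,1]<40)&(hsv[:,:,2]>60)
  print(d['T'][:3,3].round(3),[(v,lo+i.min(),lo+i.max(),len(i)) for v in vs for i in [np.flatnonzero(m[v,lo:hi])] if len(i)])
E
python3 -c "
from h import *
off([])
snap('wrist','w5'); bw('w5')"
```

```text
now 6.7333 [0.6027 0.2215 0.0549] [-1.7999e+02  2.0000e-02 -1.1779e+02] [ 0.7 -0.3 -1.1] 0.0198 [ 38.  25. -15.   0. -50. -65.]
[0.571 0.165 0.227] [(172, np.int64(304), np.int64(350), 47), (180, np.int64(303), np.int64(351), 49), (188, np.int64(303), np.int64(351), 49), (196, np.int64(303), np.int64(350), 48), (204, np.int64(303), np.int64(350), 48), (212, np.int64(303), np.int64(349), 47), (220, np.int64(303), np.int64(349), 47), (228, np.int64(303), np.int64(348), 46)]
```

Request:
jog_arm(
  motion=[
    {"offset": [5, 0, -1.5], "roll": 0, "hand": 0},
    {"offset": [14, 0, -4.5], "roll": 0, "hand": 0},
    {"offset": [24, 0, -7.5], "roll": 0, "hand": 0},
    {"offset": [34, 0, -10.5], "roll": 0, "hand": 0},
    {"offset": [44, 0, -13.5], "roll": 0, "hand": 0},
    {"offset": [54, 0, -17], "roll": 0, "hand": 0},
    {"offset": [64, 0, -20], "roll": 0, "hand": 0},
    {"offset": [74, 0, -23], "roll": 0, "hand": 0},
    {"offset": [84, 0, -26], "roll": 0, "hand": 0},
    {"offset": [94, 0, -29], "roll": 0, "hand": 0},
    {"offset": [104, 0, -32], "roll": 0, "hand": 0},
    {"offset": [114, 0, -35], "roll": 0, "hand": 0},
    {"offset": [124, 0, -38.5], "roll": 0, "hand": 0},
    {"offset": [136, 0, -42], "roll": 0, "hand": 0},
    {"offset": [142, 0, -46], "roll": 0, "hand": 0},
    {"offset": [142, 0, -50], "roll": 0, "hand": 0},
  ],
)

```text
clock: 8.12
tool_pos: [0.5351, 0.0942, 0.105]
orientation: [180.0, -0.1, -117.9]
force: [-0.1, 0.4, -2.8]
opening: 0.0199
```

```bash
python3 -c "
from h import *
off([])
print(ctrl.get_obs()['moment'])
snap('wrist','w6'); bw('w6')
snap('scene','s3',(330,120,580,320),3.2)"
```

```text
now 8.1167 [0.5351 0.0942 0.105 ] [ 1.7995e+02 -5.0000e-02 -1.1785e+02] [-0.1  0.4 -2.8] 0.0199 [ 31.  14. -24.  -0. -52. -58.]
[-0.03108583 -0.01280062  0.00740011]
[0.504 0.038 0.277] [(116, np.int64(315), np.int64(315), 1), (124, np.int64(318), np.int64(318), 1), (132, np.int64(321), np.int64(321), 1), (140, np.int64(324), np.int64(324), 1), (164, np.int64(325), np.int64(326), 2), (172, np.int64(304), np.int64(350), 47), (180, np.int64(303), np.int64(351), 49), (188, np.int64(303), np.int64(351), 49), (196, np.int64(303), np.int64(350), 48), (204, np.int64(303), np.int64(349), 47), (212, np.int64(303), np.int64(349), 47), (220, np.int64(303), np.int64(348), 46), (228, np.int64(303), np.int64(348), 46)]
```

View pics/s3.png

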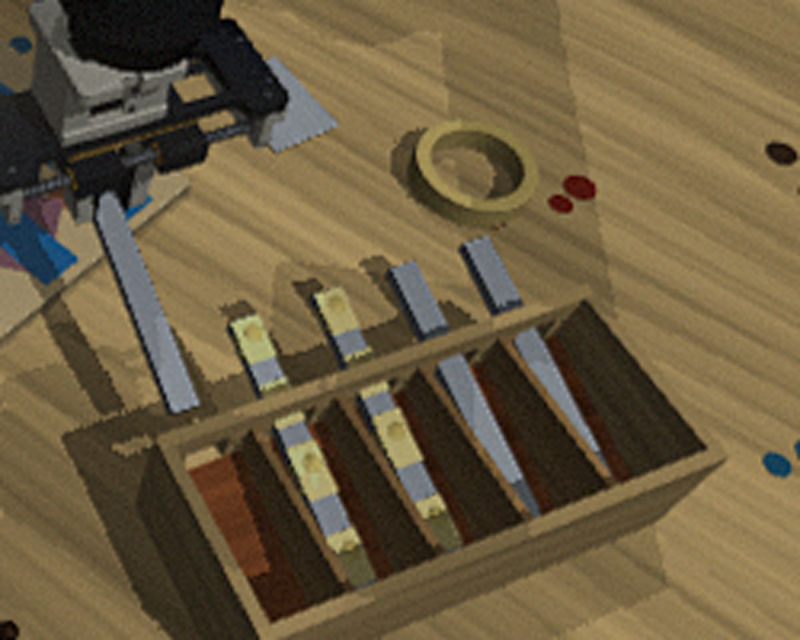

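```bash
python3 -c "
from h import *
T=pose(ctrl.get_obs())
for dz in (0,.01):
 for P in ([-.140,0,.0315+dz,1],[.0,0,-.012+dz,1],[.041,0,-.0246+dz,1],[-.140,0,.0315+dz+.011,1]):
  w=(T@P)[:3]; print(dz,w.round(3),(proj('s3',w)-[330,120])*3.2+1.1)
"
```

```text
0 [0.602 0.22  0.074] [[186.57962555 409.91989799]]
0 [0.537 0.096 0.118] [[101.72998309 208.18974044]]
0 [0.518 0.06  0.13 ] [[ 78.45389685 153.02342063]]
0 [0.602 0.22  0.063] [[183.93796452 418.0460484 ]]
0.01 [0.602 0.22  0.064] [[184.17572798 417.31465189]]
0.01 [0.537 0.096 0.108] [[100.24727772 217.12235863]]
0.01 [0.518 0.06  0.12 ] [[ 77.20938198 162.3402263 ]]
0.01 [0.602 0.22  0.053] [[181.5860504  425.28089333]]
```

```bash
cat >> h.py <<'E'
def strips(f,amin=300,z=.012):
    im=np.load(f"pics/{f}.npz")["img"]; hsv=cv2.cvtColor(im,cv2.COLOR_BGR2HSV); m=cv2.inRange(hsv,(98,130,60),(115,255,255))
    n,l,s,c=cv2.connectedComponentsWithStats(m)
    for i in range(1,n):
        if s[i,4]>amin:
            p=np.argwhere(l==i)[:,::-1]; w=np.array([px(f,u,v,z)[:2] for u,v in p],np.float32)
            (cx,cy),wh,a=cv2.minAreaRect(w); print("strip",s[i],"c",round(cx,4),round(cy,4),np.round(wh,4),round(a,2))
E
python3 -c "
from h import *
strips('s1'); strips('t1')
q=lambda u,v:((u+.5)/1.25-.5,(v+.5)/1.25-.5)
W=[px('s1',*q(*p),.032)[:2] for p in [(270,149),(331,90),(383,103),(325,172)]]
for B in ([(.125,.08),(.125,-.08),(-.125,-.08),(-.125,.08)],[(.125,.08),(-.125,.08),(-.125,-.08),(.125,-.08)],[(.125,-.08),(-.125,-.08),(-.125,.08),(.125,.08)]):
  th,t,e=fit2(B,W); print('tray',np.degrees(th),t,e.round(3).tolist())
off([(.604,-.1,.15,-95.65)])
"
```

```text
strip [309 137  68  52 802] c 0.4371 -0.0328 [0.2194 0.0346] 84.3
strip [286 152  68  57 906] c 0.522 -0.0412 [0.2197 0.0351] 84.3
strip [ 260  169   69   60 1027] c 0.6067 -0.0497 [0.2198 0.0359] 84.31
strip [296 197  66  15 625] c 0.6089 -0.0484 [0.2153 0.0334] 84.29
strip [293 223  67  15 648] c 0.5244 -0.0398 [0.2149 0.0326] 84.34
strip [290 249  68  16 655] c 0.4403 -0.0313 [0.2147 0.0306] 84.38
tray -75.49429136493885 [ 0.42303998 -0.34133597] [[-0.032, -0.058], [0.054, -0.047], [0.04, 0.064], [-0.062, 0.04]]
tray 11.120919231072895 [ 0.42303998 -0.34133597] [[-0.033, 0.146], [-0.038, 0.149], [0.041, -0.14], [0.03, -0.155]]
tray 13.83785001082944 [ 0.42303998 -0.34133597] [[0.0, -0.004], [-0.002, -0.013], [0.008, 0.011], [-0.006, 0.007]]
now 8.2167 [0.5369 0.0958 0.1058] [-1.7993e+02  7.0000e-02 -1.1780e+02] [-0.3  0.9 -3.1] 0.0196 [ 31.  14. -24.   0. -52. -59.]
[ 142. -151.  -44.] -0.387
```

```bash
python3 -c "
from h import *
off([(.602,-.101,.115,-95.7),(.602,-.101,.075,-95.7)])"
```

```text
now 8.2167 [0.5369 0.0958 0.1058] [-1.7993e+02  7.0000e-02 -1.1780e+02] [-0.3  0.9 -3.1] 0.0196 [ 31.  14. -24.   0. -52. -59.]
[ 144. -149.   -9.] -0.386
[ 144. -149.   31.] -0.386
```

Request:
jog_arm(
  motion=[
    {"offset": [10, -12, -12], "roll": -0.04, "hand": 0},
    {"offset": [35, -36, -12], "roll": -0.1, "hand": 0},
    {"offset": [60, -62, -12], "roll": -0.16, "hand": 0},
    {"offset": [85, -90, -12], "roll": -0.22, "hand": 0},
    {"offset": [110, -116, -10], "roll": -0.28, "hand": 0},
    {"offset": [130, -138, -8], "roll": -0.34, "hand": 0},
    {"offset": [142, -149, 0], "roll": -0.386, "hand": 0},
    {"offset": [144, -151, 8], "roll": -0.386, "hand": 0},
    {"offset": [144, -151, 20], "roll": -0.386, "hand": 0},
    {"offset": [144, -151, 30], "roll": -0.386, "hand": 0},
    {"offset": [144, -151, 30], "roll": -0.386, "hand": 0},
  ],
)

```text
clock: 9.13
tool_pos: [0.6011, -0.1015, 0.072]
orientation: [179.8, -0.0, -95.7]
force: [-0.2, 0.8, -4.1]
opening: 0.0197
```

```bash
python3 -c "
from h import *
off([(.602,-.101,.03,-95.7),(.602,-.101,.012,-95.7)])
snap('wrist','w7'); bw('w7')
snap('scene','s4',(200,100,440,280),3.3); strips('w7')"
```

```text
now 9.1333 [ 0.6011 -0.1015  0.072 ] [ 1.7976e+02 -2.0000e-02 -9.5710e+01] [-0.2  0.8 -4.1] 0.0197 [  9.  22. -18.  -0. -51. -14.]
[-1. -1. 42.] -0.0
[-1. -1. 60.] -0.0
[ 0.594 -0.165  0.244] [(124, np.int64(293), np.int64(351), 2), (132, np.int64(293), np.int64(351), 2), (140, np.int64(350), np.int64(350), 1), (148, np.int64(293), np.int64(350), 2), (156, np.int64(294), np.int64(350), 2), (164, np.int64(294), np.int64(350), 2), (172, np.int64(294), np.int64(350), 48), (180, np.int64(294), np.int64(351), 50), (188, np.int64(294), np.int64(351), 50), (196, np.int64(303), np.int64(350), 48), (204, np.int64(295), np.int64(374), 52), (212, np.int64(295), np.int64(374), 58), (220, np.int64(295), np.int64(374), 64), (228, np.int64(295), np.int64(374), 70)]
strip [ 295  122   55  114 2955] c 0.5995 -0.1216 [0.075  0.0351] 84.29
strip [ 423  122   62   99 5367] c 0.5141 -0.1183 [0.0645 0.0354] 84.29
strip [ 543  122   78  136 7253] c 0.4307 -0.0965 [0.0914 0.0356] 84.28
strip [ 533  291   54   41 1930] c 0.4394 -0.0092 [0.0322 0.0356] 84.1
```

View pics/s4.png

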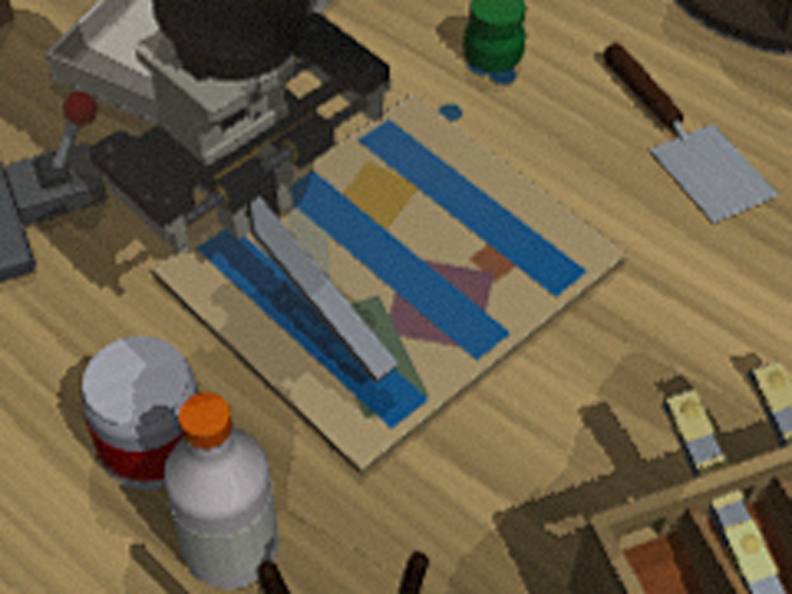

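Request:
jog_arm(
  motion=[
    {"offset": [0, 0, 8], "roll": 0, "hand": 0},
    {"offset": [0, 0, 14], "roll": 0, "hand": 0},
    {"offset": [0, 0, 18], "roll": 0, "hand": 0},
    {"offset": [0, 0, 22], "roll": 0, "hand": 0},
    {"offset": [0, 0, 26], "roll": 0, "hand": 0},
    {"offset": [0, 0, 30], "roll": 0, "hand": 0},
    {"offset": [0, 0, 34], "roll": 0, "hand": 0},
    {"offset": [0, 0, 38], "roll": 0, "hand": 0},
    {"offset": [0, 0, 42], "roll": 0, "hand": 0},
    {"offset": [0, 0, 45], "roll": 0, "hand": 0},
    {"offset": [0, 0, 48], "roll": 0, "hand": 0},
    {"offset": [0, 0, 50], "roll": 0, "hand": 0},
  ],
)

```text
clock: 10.23
tool_pos: [0.6027, -0.1021, 0.0244]
orientation: [180.0, -0.0, -95.7]
force: [0.3, -3.4, -0.2]
opening: 0.0195
```

```bash
python3 -c "
from h import *
off([])
snap('wrist','w8'); bw('w8')"
```

```text
now 10.2333 [ 0.6027 -0.1021  0.0244] [179.99  -0.   -95.68] [ 0.3 -3.4 -0.2] 0.0195 [  9.  25. -20.   0. -45. -14.]
[ 0.595 -0.166  0.196] [(124, np.int64(291), np.int64(360), 66), (132, np.int64(289), np.int64(361), 2), (140, np.int64(289), np.int64(361), 2), (148, np.int64(289), np.int64(361), 2), (164, np.int64(290), np.int64(360), 2), (172, np.int64(290), np.int64(360), 48), (180, np.int64(290), np.int64(360), 49), (188, np.int64(290), np.int64(360), 49), (196, np.int64(303), np.int64(360), 47), (204, np.int64(291), np.int64(359), 48), (212, np.int64(291), np.int64(359), 48), (220, np.int64(291), np.int64(359), 46), (228, np.int64(291), np.int64(359), 46)]
```

Request:
jog_arm(
  motion=[
    {"offset": [0, 0, 3], "roll": 0, "hand": 0},
    {"offset": [0, 0, 6], "roll": 0, "hand": 0},
    {"offset": [0, 0, 9], "roll": 0, "hand": 0},
    {"offset": [0, 0, 11], "roll": 0, "hand": 0},
    {"offset": [0, 0, 11], "roll": 0, "hand": 0},
  ],
)

```text
clock: 10.7
tool_pos: [0.6024, -0.102, 0.0132]
orientation: [180.0, -0.0, -95.7]
force: [-0.2, -1.9, 0.3]
opening: 0.0195
```

```bash
python3 -c "
from h import *
off([])
snap('wrist','w9'); bw('w9')"
```

```text
now 10.7 [ 0.6024 -0.102   0.0132] [179.96  -0.   -95.68] [-0.2 -1.9  0.3] 0.0195 [  9.  26. -21.  -0. -44. -14.]
[ 0.595 -0.166  0.185] [(132, np.int64(286), np.int64(363), 2), (140, np.int64(286), np.int64(363), 2), (148, np.int64(286), np.int64(362), 2), (156, np.int64(362), np.int64(362), 1), (164, np.int64(287), np.int64(362), 2), (172, np.int64(287), np.int64(362), 48), (180, np.int64(287), np.int64(362), 48), (188, np.int64(287), np.int64(348), 47), (196, np.int64(303), np.int64(361), 47), (204, np.int64(288), np.int64(361), 46), (212, np.int64(288), np.int64(361), 46), (220, np.int64(288), np.int64(361), 47), (228, np.int64(304), np.int64(360), 45)]
```

Request:
jog_arm(
  motion=[
    {"offset": [0, 0, 1.5], "roll": 0, "hand": 0},
    {"offset": [0, 0, 3], "roll": 0, "hand": 0},
    {"offset": [0, 0, 4], "roll": 0, "hand": 0},
    {"offset": [0, 0, 4], "roll": 0, "hand": 0},
  ],
)

```text
clock: 11.08
tool_pos: [0.6026, -0.1021, 0.0095]
orientation: [180.0, -0.0, -95.7]
force: [-0.1, -2.1, -0.4]
opening: 0.0193
```

```bash
python3 -c "
from h import *
off([])
snap('wrist','w10'); bw('w10')"
```

```text
now 11.0833 [ 0.6026 -0.1021  0.0095] [179.99  -0.   -95.68] [-0.1 -2.1 -0.4] 0.0193 [  9.  26. -21.  -0. -43. -14.]
[ 0.595 -0.166  0.181] [(132, np.int64(364), np.int64(364), 1), (140, np.int64(286), np.int64(364), 2), (148, np.int64(286), np.int64(364), 2), (156, np.int64(286), np.int64(363), 2), (164, np.int64(286), np.int64(363), 2), (172, np.int64(303), np.int64(363), 47), (180, np.int64(287), np.int64(363), 48), (188, np.int64(287), np.int64(363), 48), (196, np.int64(287), np.int64(362), 47), (204, np.int64(304), np.int64(362), 45), (212, np.int64(288), np.int64(362), 46), (220, np.int64(288), np.int64(362), 46), (228, np.int64(288), np.int64(362), 46)]
```

Request:
jog_arm(
  motion=[
    {"offset": [0, 0, 0], "roll": 0, "hand": 30},
    {"offset": [0, 0, 0], "roll": 0, "hand": 36},
    {"offset": [0, 0, 0], "roll": 0, "hand": 36},
    {"offset": [0, 0, 0], "roll": 0, "hand": 36},
    {"offset": [0, 0, -15], "roll": 0, "hand": 36},
    {"offset": [0, 0, -40], "roll": 0, "hand": 36},
    {"offset": [0, 0, -80], "roll": 0, "hand": 36},
    {"offset": [0, 0, -120], "roll": 0, "hand": 36},
    {"offset": [0, 0, -140], "roll": 0, "hand": 36},
    {"offset": [-70, 0, -150], "roll": 0, "hand": 36},
    {"offset": [-110, 0, -150], "roll": 0, "hand": 36},
    {"offset": [-110, 0, -150], "roll": 0, "hand": 36},
  ],
)

```text
clock: 12.13
tool_pos: [0.6142, 0.0097, 0.1612]
orientation: [-179.9, 0.1, -95.7]
force: [0.3, -0.4, -0.2]
opening: 0.0363
```

```bash
cat >> h.py <<'E'
def bars(f,z,amin=60,box=None,smax=45,vmin=70):
    "bare grey blobs -> rect in world at height z"
    im=np.load(f"pics/{f}.npz")["img"]; hsv=cv2.cvtColor(im,cv2.COLOR_BGR2HSV); m=((hsv[:,:,1]<smax)&(hsv[:,:,2]>vmin)).astype(np.uint8)
    n,l,s,c=cv2.connectedComponentsWithStats(m)
    for i in range(1,n):
        if s[i,4]>amin:
            p=np.argwhere(l==i)[:,::-1]; w=np.array([px(f,u,v,z)[:2] for u,v in p],np.float32)
            if box is not None and not(box[0]<w[:,0].mean()<box[1] and box[2]<w[:,1].mean()<box[3]): continue
            (cx,cy),wh,a=cv2.minAreaRect(w); print("grey",s[i],"c",round(cx,4),round(cy,4),np.round(wh,4),round(a,2))
E
python3 -c "
from h import *
off([])
snap('wrist','w11',s=1.0); bars('w11',.024,500,(.35,.75,-.2,.1)); strips('w11')
snap('scene','s5'); bars('s5',.024,200,(.38,.7,-.2,.1))"
```

```text
now 12.1333 [0.6142 0.0097 0.1612] [-1.7986e+02  8.0000e-02 -9.5700e+01] [ 0.3 -0.4 -0.2] 0.0363 [ 19.  17. -12.  -0. -61. -25.]
grey [ 314    0   25  226 5364] c 0.6069 -0.0461 [0.183  0.0196] 83.88
grey [ 299    0  111  239 5956] c 0.5824 -0.037 [0.209  0.0591] 70.67
grey [374 222  36  36 633] c 0.5569 0.0697 [0.0311 0.0325] 28.87
grey [242 236  35  21 601] c 0.6786 0.059 [0.0195 0.0314] 84.34
grey [ 233  262  182   28 4071] c 0.6231 0.094 [0.0274 0.1696] 84.34
strip [ 305    0   43  238 3867] c 0.6074 -0.0399 [0.2019 0.035 ] 84.34
strip [ 398    0   56  238 9172] c 0.5227 -0.0314 [0.2018 0.0353] 84.36
strip [ 490    0   70  221 9037] c 0.4371 -0.0313 [0.185  0.0354] 84.35
strip [604   0  22  20 307] c 0.3658 -0.1101 [0.014  0.0161] 84.28
grey [266 171  56  52 500] c 0.6084 -0.0464 [0.1923 0.0207] 83.48
```

```bash
python3 -c "
from h import *
th=np.radians(62.2);X=np.array([np.cos(th),np.sin(th)]);Y=np.array([-X[1],X[0]])
c=lambda U,V: cr(U,V,360,180,4)
t0=np.array([.5805,.182])
for k,(a,b) in enumerate([((66,198),(97,190)),((170,163),(203,154)),((275,128),(308,119)),((370,97),(403,87)),((460,66),(492,57))]):
  p=[px('s1',*c(*q),.0832)[:2] for q in(a,b)]; m=(p[0]+p[1])/2; d=m-t0-Y*.062*k; print(k,m.round(4),'along',(d@X).round(4),'lat',(d@Y).round(4),np.linalg.norm(p[0]-p[1]).round(4))
"
```

```text
0 [0.5797 0.1818] along -0.0005 lat 0.0006 0.0176
1 [0.5242 0.2111] along -0.0005 lat 0.0013 0.0194
2 [0.4672 0.2415] along -0.0003 lat 0.004 0.02
3 [0.414  0.2699] along 0.0001 lat 0.0022 0.0209
4 [0.362  0.2972] along -0.0 lat -0.001 0.0206
```

```bash
python3 -c "
from h import *
off([(.5461,.2527,.13,-117.8),(.5461,.2527,.048,-117.8)])"
```

```text
now 12.2333 [0.6143 0.0111 0.1605] [-1.7991e+02  6.0000e-02 -9.5470e+01] [ 0.2 -0.6 -1. ] 0.0358 [ 19.  17. -12.  -0. -61. -25.]
[-234.   91.   30.] 0.39
[-234.   91.  112.] 0.39
```

Request:
jog_arm(
  motion=[
    {"offset": [-40, 15, 0], "roll": 0.06, "hand": 44},
    {"offset": [-80, 31, 0], "roll": 0.13, "hand": 44},
    {"offset": [-118, 46, 0], "roll": 0.2, "hand": 44},
    {"offset": [-156, 61, 0], "roll": 0.27, "hand": 44},
    {"offset": [-194, 76, 0], "roll": 0.33, "hand": 44},
    {"offset": [-232, 91, 10], "roll": 0.39, "hand": 44},
    {"offset": [-234, 91, 40], "roll": 0.39, "hand": 44},
    {"offset": [-234, 91, 70], "roll": 0.39, "hand": 44},
    {"offset": [-234, 91, 90], "roll": 0.39, "hand": 44},
    {"offset": [-234, 91, 104], "roll": 0.39, "hand": 44},
    {"offset": [-234, 91, 112], "roll": 0.39, "hand": 44},
    {"offset": [-234, 91, 112], "roll": 0.39, "hand": 44},
    {"offset": [-234, 91, 112], "roll": 0.39, "hand": 0},
    {"offset": [-234, 91, 112], "roll": 0.39, "hand": 0},
    {"offset": [-234, 91, 112], "roll": 0.39, "hand": 0},
    {"offset": [-234, 91, 112], "roll": 0.39, "hand": 0},
    {"offset": [-234, 91, 112], "roll": 0.39, "hand": 0},
    {"offset": [-234, 91, 112], "roll": 0.39, "hand": 0},
    {"offset": [-234, 91, 112], "roll": 0.39, "hand": 0},
  ],
)

```text
clock: 13.82
tool_pos: [0.5468, 0.2496, 0.0486]
orientation: [-180.0, 0.1, -118.0]
force: [0.1, -0.3, 4.2]
opening: 0.02
```

Request:
jog_arm(
  motion=[
    {"offset": [5, 0, -1.5], "roll": 0, "hand": 0},
    {"offset": [14, 0, -4.5], "roll": 0, "hand": 0},
    {"offset": [26, 0, -8], "roll": 0, "hand": 0},
    {"offset": [38, 0, -11.5], "roll": 0, "hand": 0},
    {"offset": [50, 0, -15.5], "roll": 0, "hand": 0},
    {"offset": [62, 0, -19], "roll": 0, "hand": 0},
    {"offset": [74, 0, -23], "roll": 0, "hand": 0},
    {"offset": [86, 0, -26.5], "roll": 0, "hand": 0},
    {"offset": [98, 0, -30], "roll": 0, "hand": 0},
    {"offset": [110, 0, -34], "roll": 0, "hand": 0},
    {"offset": [122, 0, -38], "roll": 0, "hand": 0},
    {"offset": [134, 0, -42], "roll": 0, "hand": 0},
    {"offset": [142, 0, -46], "roll": 0, "hand": 0},
    {"offset": [148, 0, -60], "roll": 0, "hand": 0},
    {"offset": [148, 0, -74], "roll": 0, "hand": 0},
    {"offset": [148, 0, -74], "roll": 0, "hand": 0},
  ],
)

```text
clock: 15.15
tool_pos: [0.4777, 0.1185, 0.1242]
orientation: [-179.9, 0.2, -118.0]
force: [1.0, 0.3, -3.0]
opening: 0.0194
```

```bash
cat >> h.py <<'E'
def edges(f,vs=range(140,240,12)):
    "columns of strongest edges beside the middle of the wrist view"
    g=cv2.cvtColor(np.load(f"pics/{f}.npz")["img"],cv2.COLOR_BGR2HSV); s=cv2.Sobel(cv2.cvtColor(np.load(f"pics/{f}.npz")["img"],cv2.COLOR_BGR2GRAY),cv2.CV_32F,1,0)
    print([(v,285+int(np.abs(s[v,285:327]).argmax()),327+int(np.abs(s[v,327:370]).argmax())) for v in vs])
E
python3 -c "
from h import *
off([(.372,-.358,.15,-168)])
snap('wrist','w12',(240,100,400,240),4); edges('w12')
snap('scene','s6'); 
im=np.load('pics/s6.npz')['img'][120:320,300:560]; w=np.load('pics/w12.npz')['img'][100:240,225:425]
w=cv2.resize(w,None,fx=3,fy=3); im=cv2.resize(im,None,fx=2.4,fy=2.4); h=max(w.shape[0],im.shape[0]); 
cv2.imwrite('pics/c1.png',np.vstack([w[:, :600],im[:,:600] if im.shape[1]>=600 else np.pad(im,((0,0),(0,600-im.shape[1]),(0,0)))])[:600+300:1])
"
```

```text
now 15.15 [0.4777 0.1185 0.1242] [-1.7988e+02  1.6000e-01 -1.1801e+02] [ 1.   0.3 -3. ] 0.0194 [ 37.   8. -29.   0. -53. -65.]
[ 470. -131.  -26.] 0.872
[(140, 299, 340), (152, 301, 355), (164, 301, 351), (176, 299, 353), (188, 299, 354), (200, 299, 353), (212, 298, 352), (224, 299, 352), (236, 300, 354)]
```

```bash
python3 -c "
from h import *
off([(.368,-.329,.15,-168)])"
```

```text
now 15.25 [0.4766 0.1185 0.1219] [-1.7999e+02  5.0000e-02 -1.1804e+02] [-0.3  0.3 -3.7] 0.0197 [ 37.   8. -29.  -0. -53. -65.]
[ 446. -114.  -28.] 0.872
```

Request:
jog_arm(
  motion=[
    {"offset": [15, -4, -14], "roll": 0.04, "hand": 0},
    {"offset": [48, -12, -28], "roll": 0.1, "hand": 0},
    {"offset": [84, -21, -28], "roll": 0.17, "hand": 0},
    {"offset": [120, -30, -28], "roll": 0.24, "hand": 0},
    {"offset": [156, -40, -28], "roll": 0.31, "hand": 0},
    {"offset": [192, -49, -28], "roll": 0.38, "hand": 0},
    {"offset": [228, -58, -28], "roll": 0.45, "hand": 0},
    {"offset": [264, -67, -28], "roll": 0.52, "hand": 0},
    {"offset": [300, -77, -28], "roll": 0.59, "hand": 0},
    {"offset": [336, -86, -28], "roll": 0.66, "hand": 0},
    {"offset": [372, -95, -28], "roll": 0.73, "hand": 0},
    {"offset": [404, -103, -28], "roll": 0.8, "hand": 0},
    {"offset": [430, -110, -28], "roll": 0.84, "hand": 0},
    {"offset": [446, -114, -28], "roll": 0.872, "hand": 0},
    {"offset": [446, -114, -28], "roll": 0.872, "hand": 0},
    {"offset": [446, -114, -28], "roll": 0.872, "hand": 0},
  ],
)

```text
clock: 16.58
tool_pos: [0.3667, -0.329, 0.1482]
orientation: [179.9, -0.1, -168.1]
force: [-0.9, 1.0, -4.4]
opening: 0.0197
```

```bash
python3 -c "
from h import *
off([])
snap('wrist','w13')
snap('scene','s6'); 
im=np.load('pics/s6.npz')['img'][50:200,160:380]; w=np.load('pics/w13.npz')['img'][60:260]
w=cv2.resize(w,(640,200)); im=cv2.resize(im,None,fx=2.6,fy=2.6); im=np.pad(im,((0,0),(0,640-im.shape[1]),(0,0)))
cv2.imwrite('pics/c1.png',np.vstack([w,im]))
"
```

```text
now 16.5833 [ 0.3667 -0.329   0.1482] [ 1.799e+02 -1.200e-01 -1.681e+02] [-0.9  1.  -4.4] 0.0197 [-19.   7. -27.  -0. -57. -59.]
```

View pics/c1.png

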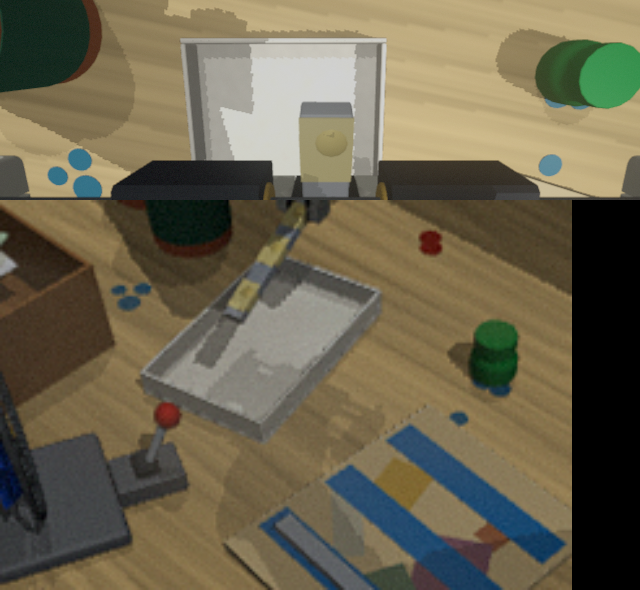

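```bash
python3 -c "
from h import *
a=px('w13',181,99.5,.032)[:2];b=px('w13',386,99.5,.032)[:2];print(a,b,np.linalg.norm(a-b))
m=(a+b)/2; d=(b-a); th=np.arctan2(d[1],d[0])-np.pi/2; print('yaw',np.degrees(th),'centre',m+.125*np.array([np.cos(th),np.sin(th)]))
"
```

```text
[ 0.31562544 -0.45149058] [ 0.2830483  -0.29698762] 0.15790007365371855
yaw 11.906481489826502 centre [ 0.42164758 -0.34844974]
```

Request:
jog_arm(
  motion=[
    {"offset": [0, 0, 20], "roll": 0, "hand": 0},
    {"offset": [0, 0, 45], "roll": 0, "hand": 0},
    {"offset": [0, 0, 70], "roll": 0, "hand": 0},
    {"offset": [0, 0, 90], "roll": 0, "hand": 0},
    {"offset": [0, 0, 100], "roll": 0, "hand": 0},
    {"offset": [0, 0, 106], "roll": 0, "hand": 0},
    {"offset": [0, 0, 111], "roll": 0, "hand": 0},
    {"offset": [0, 0, 116], "roll": 0, "hand": 0},
    {"offset": [0, 0, 121], "roll": 0, "hand": 0},
    {"offset": [0, 0, 126], "roll": 0, "hand": 0},
    {"offset": [0, 0, 131], "roll": 0, "hand": 0},
    {"offset": [0, 0, 135], "roll": 0, "hand": 0},
    {"offset": [0, 0, 138], "roll": 0, "hand": 0},
    {"offset": [0, 0, 138], "roll": 0, "hand": 0},
  ],
)

```text
clock: 17.85
tool_pos: [0.3677, -0.3287, 0.0113]
orientation: [180.0, -0.0, -168.0]
force: [-2.4, -0.5, -0.2]
opening: 0.0193
```

Request:
jog_arm(
  motion=[
    {"offset": [0, 0, 3], "roll": 0, "hand": 0},
    {"offset": [0, 0, 6], "roll": 0, "hand": 0},
    {"offset": [0, 0, 6], "roll": 0, "hand": 0},
    {"offset": [0, 0, 6], "roll": 0, "hand": 26},
    {"offset": [0, 0, 6], "roll": 0, "hand": 30},
    {"offset": [0, 0, 6], "roll": 0, "hand": 30},
    {"offset": [0, 0, 6], "roll": 0, "hand": 30},
    {"offset": [0, 0, -10], "roll": 0, "hand": 30},
    {"offset": [0, 0, -40], "roll": 0, "hand": 30},
    {"offset": [0, 0, -80], "roll": 0, "hand": 30},
    {"offset": [0, 0, -120], "roll": 0, "hand": 30},
    {"offset": [0, 0, -150], "roll": 0, "hand": 30},
    {"offset": [0, 0, -150], "roll": 0, "hand": 30},
  ],
)

```text
clock: 18.93
tool_pos: [0.3712, -0.3306, 0.1688]
orientation: [-179.6, 0.5, -167.9]
force: [0.5, -0.9, -0.8]
opening: 0.0299
```

```bash
python3 -c "
from h import *
off([(.4891,.2831,.15,-117.8),(.4891,.2831,.13,-117.8),(.4891,.2831,.048,-117.8)])
snap('wrist','w14')"
```

```text
now 18.9333 [ 0.3712 -0.3306  0.1688] [-179.58    0.48 -167.9 ] [ 0.5 -0.9 -0.8] 0.0299 [-19.   5. -26.   0. -59. -59.]
[-244.  575.   19.] -0.874
[-244.  575.   39.] -0.874
[-244.  575.  121.] -0.874
```

Request:
jog_arm(
  motion=[
    {"offset": [-246, 573, 10], "roll": -0.876, "hand": 44},
    {"offset": [-246, 573, 10], "roll": -0.876, "hand": 44},
    {"offset": [-246, 573, 10], "roll": -0.876, "hand": 44},
    {"offset": [-246, 573, 10], "roll": -0.876, "hand": 44},
    {"offset": [-246, 573, 10], "roll": -0.876, "hand": 44},
    {"offset": [-246, 573, 10], "roll": -0.876, "hand": 44},
    {"offset": [-246, 573, 10], "roll": -0.876, "hand": 44},
    {"offset": [-246, 573, 10], "roll": -0.876, "hand": 44},
    {"offset": [-246, 573, 10], "roll": -0.876, "hand": 44},
    {"offset": [-246, 573, 10], "roll": -0.876, "hand": 44},
    {"offset": [-246, 573, 10], "roll": -0.876, "hand": 44},
    {"offset": [-246, 573, 10], "roll": -0.876, "hand": 44},
    {"offset": [-246, 573, 10], "roll": -0.876, "hand": 44},
    {"offset": [-246, 573, 10], "roll": -0.876, "hand": 44},
    {"offset": [-246, 573, 10], "roll": -0.876, "hand": 44},
    {"offset": [-246, 573, 10], "roll": -0.876, "hand": 44},
    {"offset": [-246, 573, 10], "roll": -0.876, "hand": 44},
    {"offset": [-246, 573, 10], "roll": -0.876, "hand": 44},
  ],
)

```text
clock: 20.48
tool_pos: [0.4883, 0.2827, 0.1505]
orientation: [180.0, -0.1, -117.8]
force: [0.5, -0.5, 0.1]
opening: 0.0441
```

```bash
python3 -c "
from h import *
off([(.4891,.2831,.048,-117.8)])
snap('scene','s7'); im=np.load('pics/s7.npz')['img']; a=im[50:200,180:330]; b=im[150:300,340:540]; 
c=np.hstack([cv2.resize(a,(400,400)),cv2.resize(b,(400,300)).repeat(1,0) if 0 else np.pad(cv2.resize(b,(400,300)),((0,100),(0,0),(0,0)))]); cv2.imwrite('pics/c2.png',c)"
```

```text
now 20.4833 [0.4883 0.2827 0.1505] [ 1.7995e+02 -1.3000e-01 -1.1776e+02] [ 0.5 -0.5  0.1] 0.0441 [ 50.  13. -18.  -0. -59. -78.]
[ -1.  -0. 103.] 0.001
```

View pics/c2.png

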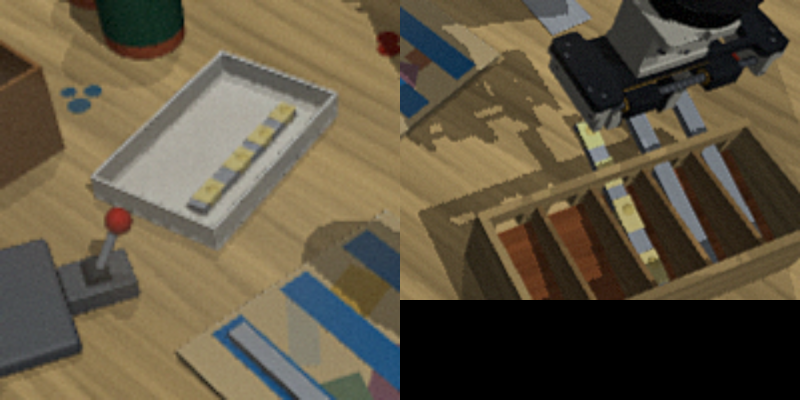

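Request:
jog_arm(
  motion=[
    {"offset": [-1, 0, 30], "roll": 0, "hand": 44},
    {"offset": [-1, 0, 60], "roll": 0, "hand": 44},
    {"offset": [-1, 0, 80], "roll": 0, "hand": 44},
    {"offset": [-1, 0, 94], "roll": 0, "hand": 44},
    {"offset": [-1, 0, 102], "roll": 0, "hand": 44},
    {"offset": [-1, 0, 102], "roll": 0, "hand": 44},
    {"offset": [-1, 0, 102], "roll": 0, "hand": 0},
    {"offset": [-1, 0, 102], "roll": 0, "hand": 0},
    {"offset": [-1, 0, 102], "roll": 0, "hand": 0},
    {"offset": [-1, 0, 102], "roll": 0, "hand": 0},
    {"offset": [-1, 0, 102], "roll": 0, "hand": 0},
    {"offset": [-1, 0, 102], "roll": 0, "hand": 0},
    {"offset": [-1, 0, 102], "roll": 0, "hand": 0},
  ],
)

```text
clock: 21.62
tool_pos: [0.4908, 0.2841, 0.0509]
orientation: [-179.9, 0.1, -117.8]
force: [4.4, -2.2, 1.4]
opening: 0.0196
```

Request:
jog_arm(
  motion=[
    {"offset": [5, 0, -1.5], "roll": 0, "hand": 0},
    {"offset": [14, 0, -4.5], "roll": 0, "hand": 0},
    {"offset": [26, 0, -8], "roll": 0, "hand": 0},
    {"offset": [38, 0, -11.5], "roll": 0, "hand": 0},
    {"offset": [50, 0, -15.5], "roll": 0, "hand": 0},
    {"offset": [62, 0, -19], "roll": 0, "hand": 0},
    {"offset": [74, 0, -23], "roll": 0, "hand": 0},
    {"offset": [86, 0, -26.5], "roll": 0, "hand": 0},
    {"offset": [98, 0, -30], "roll": 0, "hand": 0},
    {"offset": [110, 0, -34], "roll": 0, "hand": 0},
    {"offset": [122, 0, -38], "roll": 0, "hand": 0},
    {"offset": [134, 0, -42], "roll": 0, "hand": 0},
    {"offset": [142, 0, -46], "roll": 0, "hand": 0},
    {"offset": [148, 0, -60], "roll": 0, "hand": 0},
    {"offset": [148, 0, -84], "roll": 0, "hand": 0},
    {"offset": [148, 0, -94], "roll": 0, "hand": 0},
    {"offset": [148, 0, -94], "roll": 0, "hand": 0},
    {"offset": [148, 0, -94], "roll": 0, "hand": 0},
  ],
)

```text
clock: 23.12
tool_pos: [0.4204, 0.1528, 0.1439]
orientation: [180.0, 0.1, -117.8]
force: [0.7, -0.7, -4.5]
opening: 0.0197
```

```bash
python3 -c "
from h import *
off([(.380,-.3875,.145,-168)])
snap('wrist','w15'); edges('w15')"
```

```text
now 23.1167 [0.4204 0.1528 0.1439] [ 1.8000e+02  6.0000e-02 -1.1781e+02] [ 0.7 -0.7 -4.5] 0.0197 [ 45.   2. -33.  -0. -55. -73.]
[ 497. -216.   -1.] 0.876
[(140, 295, 338), (152, 296, 350), (164, 300, 352), (176, 298, 354), (188, 299, 354), (200, 299, 353), (212, 295, 352), (224, 300, 351), (236, 302, 354)]
```

Request:
jog_arm(
  motion=[
    {"offset": [15, -11, -4], "roll": 0.03, "hand": 0},
    {"offset": [42, -32, -4], "roll": 0.09, "hand": 0},
    {"offset": [70, -53, -4], "roll": 0.15, "hand": 0},
    {"offset": [100, -76, -4], "roll": 0.22, "hand": 0},
    {"offset": [130, -98, -4], "roll": 0.29, "hand": 0},
    {"offset": [160, -120, -4], "roll": 0.36, "hand": 0},
    {"offset": [192, -140, -4], "roll": 0.43, "hand": 0},
    {"offset": [230, -157, -4], "roll": 0.5, "hand": 0},
    {"offset": [270, -167, -4], "roll": 0.57, "hand": 0},
    {"offset": [310, -176, -4], "roll": 0.64, "hand": 0},
    {"offset": [350, -185, -4], "roll": 0.71, "hand": 0},
    {"offset": [390, -194, -4], "roll": 0.78, "hand": 0},
    {"offset": [428, -202, -4], "roll": 0.84, "hand": 0},
    {"offset": [462, -209, -4], "roll": 0.876, "hand": 0},
    {"offset": [486, -214, -4], "roll": 0.876, "hand": 0},
    {"offset": [498, -216, -4], "roll": 0.876, "hand": 0},
    {"offset": [498, -216, -4], "roll": 0.876, "hand": 0},
    {"offset": [498, -216, -4], "roll": 0.876, "hand": 0},
    {"offset": [498, -216, -4], "roll": 0.876, "hand": 0},
  ],
)

```text
clock: 24.75
tool_pos: [0.3791, -0.3874, 0.1468]
orientation: [179.9, -0.1, -168.0]
force: [-0.2, 0.0, -4.1]
opening: 0.0195
```

```bash
python3 -c "
from h import *
off([(.3789,-.3881,.012,-168)])
snap('wrist','w16'); edges('w16')
# tray by white blob in wrist
im=np.load('pics/w16.npz')['img'];hsv=cv2.cvtColor(im,cv2.COLOR_BGR2HSV);r=hsv[130]; i=np.flatnonzero((r[:,1]<40)&(r[:,2]>110)); print(i.min(),i.max(),len(i))
print((proj('w16',[[.4216-.125*.9785+.08*.206*s,-.3484-.125*.206-.08*.9785*s,.032] for s in(1,-1)])))
c=hsv[60:200,150]; print()
"
```

```text
now 24.75 [ 0.3791 -0.3874  0.1468] [ 1.7992e+02 -7.0000e-02 -1.6797e+02] [-0.2  0.  -4.1] 0.0195 [-25.  11. -21.  -0. -57. -53.]
[  0.  -1. 135.] 0.001
[(140, 305, 327), (152, 302, 350), (164, 300, 352), (176, 299, 354), (188, 299, 354), (200, 299, 353), (212, 300, 352), (224, 301, 351), (236, 296, 354)]
259 461 203
[[257.29856703  98.84667678]
 [466.00079415  99.42169356]]
```

Request:
jog_arm(
  motion=[
    {"offset": [0, 0, 20], "roll": 0, "hand": 0},
    {"offset": [0, 0, 45], "roll": 0, "hand": 0},
    {"offset": [0, 0, 70], "roll": 0, "hand": 0},
    {"offset": [0, 0, 90], "roll": 0, "hand": 0},
    {"offset": [0, 0, 100], "roll": 0, "hand": 0},
    {"offset": [0, 0, 106], "roll": 0, "hand": 0},
    {"offset": [0, 0, 111], "roll": 0, "hand": 0},
    {"offset": [0, 0, 116], "roll": 0, "hand": 0},
    {"offset": [0, 0, 121], "roll": 0, "hand": 0},
    {"offset": [0, 0, 126], "roll": 0, "hand": 0},
    {"offset": [0, 0, 131], "roll": 0, "hand": 0},
    {"offset": [0, 0, 136], "roll": 0, "hand": 0},
    {"offset": [0, 0, 140], "roll": 0, "hand": 0},
    {"offset": [0, 0, 142], "roll": 0, "hand": 0},
    {"offset": [0, 0, 142], "roll": 0, "hand": 26},
    {"offset": [0, 0, 142], "roll": 0, "hand": 30},
    {"offset": [0, 0, 142], "roll": 0, "hand": 30},
    {"offset": [0, 0, 142], "roll": 0, "hand": 30},
  ],
)

```text
clock: 26.3
tool_pos: [0.38, -0.3885, 0.0061]
orientation: [-180.0, 0.0, -168.0]
force: [0.6, 0.6, -0.1]
opening: 0.0296
```

Request:
jog_arm(
  motion=[
    {"offset": [0, 0, -10], "roll": 0, "hand": 30},
    {"offset": [0, 0, -35], "roll": 0, "hand": 30},
    {"offset": [0, 0, -70], "roll": 0, "hand": 30},
    {"offset": [0, 0, -110], "roll": 0, "hand": 30},
    {"offset": [0, 0, -145], "roll": 0, "hand": 30},
    {"offset": [0, 0, -150], "roll": 0, "hand": 30},
    {"offset": [0, 0, -150], "roll": 0, "hand": 30},
    {"offset": [0, 0, -150], "roll": 0, "hand": 30},
  ],
)

```text
clock: 26.97
tool_pos: [0.3797, -0.3882, 0.1569]
orientation: [-179.9, 0.1, -168.0]
force: [-0.3, 0.3, -0.2]
opening: 0.0298
```

```bash
python3 -c "
from h import *
off([(.46,-.1,.15,-143),(.4359,.3115,.13,-117.8)])"
```

```text
now 26.9667 [ 0.3797 -0.3882  0.1569] [-1.7994e+02  1.1000e-01 -1.6799e+02] [-0.3  0.3 -0.2] 0.0298 [-25.  11. -21.  -0. -59. -53.]
[-139.  265.    7.] -0.436
[-201.  673.   27.] -0.876
```

Request:
jog_arm(
  motion=[
    {"offset": [-139, 265, 7], "roll": -0.436, "hand": 44},
    {"offset": [-139, 265, 7], "roll": -0.436, "hand": 44},
    {"offset": [-139, 265, 7], "roll": -0.436, "hand": 44},
    {"offset": [-139, 265, 7], "roll": -0.436, "hand": 44},
    {"offset": [-139, 265, 7], "roll": -0.436, "hand": 44},
    {"offset": [-139, 265, 7], "roll": -0.436, "hand": 44},
    {"offset": [-139, 265, 7], "roll": -0.436, "hand": 44},
    {"offset": [-201, 673, 17], "roll": -0.876, "hand": 44},
    {"offset": [-201, 673, 17], "roll": -0.876, "hand": 44},
    {"offset": [-201, 673, 17], "roll": -0.876, "hand": 44},
    {"offset": [-201, 673, 17], "roll": -0.876, "hand": 44},
    {"offset": [-201, 673, 17], "roll": -0.876, "hand": 44},
    {"offset": [-201, 673, 17], "roll": -0.876, "hand": 44},
    {"offset": [-201, 673, 17], "roll": -0.876, "hand": 44},
    {"offset": [-201, 673, 17], "roll": -0.876, "hand": 44},
    {"offset": [-201, 673, 17], "roll": -0.876, "hand": 44},
    {"offset": [-201, 673, 17], "roll": -0.876, "hand": 44},
    {"offset": [-201, 673, 17], "roll": -0.876, "hand": 44},
    {"offset": [-201, 673, 17], "roll": -0.876, "hand": 44},
    {"offset": [-201, 673, 17], "roll": -0.876, "hand": 44},
  ],
)

```text
clock: 28.63
tool_pos: [0.435, 0.3112, 0.1374]
orientation: [180.0, -0.2, -117.7]
force: [-1.1, -0.9, -0.3]
opening: 0.0441
```

```bash
python3 -c "
from h import *
off([(.4359,.3115,.048,-117.8)])
snap('wrist','w17'); bw('w17',range(60,200,10),300,350)
snap('scene','s8'); im=np.load('pics/s8.npz')['img']; a=im[50:200,180:330]; b=im[150:300,340:540]; 
c=np.hstack([cv2.resize(a,(400,400)),np.pad(cv2.resize(b,(400,300)),((0,100),(0,0),(0,0)))]); cv2.imwrite('pics/c3.png',c)"
```

```text
now 28.6333 [0.435  0.3112 0.1374] [ 179.97   -0.18 -117.74] [-1.1 -0.9 -0.3] 0.0441 [ 57.  11. -23.  -0. -56. -84.]
[-1. -1. 89.] 0.001
[0.404 0.255 0.309] [(140, np.int64(301), np.int64(331), 31), (150, np.int64(300), np.int64(331), 32), (160, np.int64(300), np.int64(331), 32), (170, np.int64(301), np.int64(331), 31), (180, np.int64(301), np.int64(331), 31), (190, np.int64(301), np.int64(331), 31)]
```

View pics/c3.png

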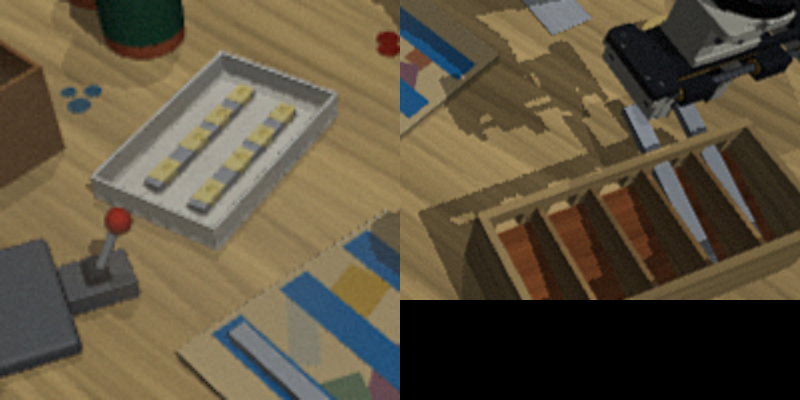

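Request:
jog_arm(
  motion=[
    {"offset": [-1, -5, 30], "roll": 0, "hand": 44},
    {"offset": [-1, -5, 55], "roll": 0, "hand": 44},
    {"offset": [-1, -5, 72], "roll": 0, "hand": 44},
    {"offset": [-1, -5, 83], "roll": 0, "hand": 44},
    {"offset": [-1, -5, 89], "roll": 0, "hand": 44},
    {"offset": [-1, -5, 89], "roll": 0, "hand": 44},
    {"offset": [-1, -5, 89], "roll": 0, "hand": 0},
    {"offset": [-1, -5, 89], "roll": 0, "hand": 0},
    {"offset": [-1, -5, 89], "roll": 0, "hand": 0},
    {"offset": [-1, -5, 89], "roll": 0, "hand": 0},
    {"offset": [-1, -5, 89], "roll": 0, "hand": 0},
    {"offset": [-1, -5, 89], "roll": 0, "hand": 0},
    {"offset": [-1, -5, 89], "roll": 0, "hand": 0},
  ],
)

```text
clock: 29.82
tool_pos: [0.441, 0.3106, 0.0503]
orientation: [-180.0, 0.0, -117.8]
force: [-0.2, -1.4, 4.3]
opening: 0.0193
```

Request:
jog_arm(
  motion=[
    {"offset": [5, 0, -1.5], "roll": 0, "hand": 0},
    {"offset": [14, 0, -4.5], "roll": 0, "hand": 0},
    {"offset": [26, 0, -8], "roll": 0, "hand": 0},
    {"offset": [38, 0, -11.5], "roll": 0, "hand": 0},
    {"offset": [50, 0, -15.5], "roll": 0, "hand": 0},
    {"offset": [62, 0, -19], "roll": 0, "hand": 0},
    {"offset": [74, 0, -23], "roll": 0, "hand": 0},
    {"offset": [86, 0, -26.5], "roll": 0, "hand": 0},
    {"offset": [98, 0, -30], "roll": 0, "hand": 0},
    {"offset": [110, 0, -34], "roll": 0, "hand": 0},
    {"offset": [122, 0, -38], "roll": 0, "hand": 0},
    {"offset": [134, 0, -42], "roll": 0, "hand": 0},
    {"offset": [142, 0, -46], "roll": 0, "hand": 0},
    {"offset": [148, 0, -60], "roll": 0, "hand": 0},
    {"offset": [148, 0, -74], "roll": 0, "hand": 0},
    {"offset": [148, 0, -74], "roll": 0, "hand": 0},
    {"offset": [148, 0, -74], "roll": 0, "hand": 0},
  ],
)

```text
clock: 31.23
tool_pos: [0.3719, 0.1795, 0.1241]
orientation: [-180.0, 0.1, -117.8]
force: [0.4, 0.1, -5.1]
opening: 0.0195
```

```bash
python3 -c "
from h import *
off([])
snap('wrist','w18'); bw('w18',range(130,240,6))"
```

```text
now 31.2333 [0.3719 0.1795 0.1241] [-1.7999e+02  1.0000e-01 -1.1780e+02] [ 0.4  0.1 -5.1] 0.0195 [ 53.  -0. -38.  -0. -52. -81.]
[0.34  0.123 0.296] [(148, np.int64(303), np.int64(348), 46), (154, np.int64(301), np.int64(350), 50), (160, np.int64(300), np.int64(351), 52), (166, np.int64(300), np.int64(351), 52), (172, np.int64(300), np.int64(350), 51), (178, np.int64(300), np.int64(350), 51), (184, np.int64(300), np.int64(350), 51), (190, np.int64(301), np.int64(350), 50), (196, np.int64(301), np.int64(349), 49), (202, np.int64(301), np.int64(349), 49), (208, np.int64(301), np.int64(349), 49), (214, np.int64(301), np.int64(349), 49), (220, np.int64(302), np.int64(348), 47), (226, np.int64(302), np.int64(348), 47), (232, np.int64(302), np.int64(348), 47), (238, np.int64(285), np.int64(374), 75)]
```

```bash
python3 -c "
from h import *
off([(.5178,-.0886,.115,-95.7),(.5178,-.0886,.065,-95.7)])"
```

```text
now 31.2833 [0.3715 0.1792 0.1234] [ 1.7998e+02  1.0000e-02 -1.1781e+02] [ 0.2  0.7 -4.3] 0.0195 [ 53.  -0. -38.  -0. -52. -81.]
[ 169. -254.    8.] -0.386
[ 169. -254.   58.] -0.386
```

Request:
jog_arm(
  motion=[
    {"offset": [8, -12, 0], "roll": -0.02, "hand": 0},
    {"offset": [28, -42, 0], "roll": -0.07, "hand": 0},
    {"offset": [48, -73, 0], "roll": -0.12, "hand": 0},
    {"offset": [68, -103, 0], "roll": -0.17, "hand": 0},
    {"offset": [88, -133, 0], "roll": -0.22, "hand": 0},
    {"offset": [108, -163, 0], "roll": -0.27, "hand": 0},
    {"offset": [128, -193, 0], "roll": -0.32, "hand": 0},
    {"offset": [148, -222, 4], "roll": -0.36, "hand": 0},
    {"offset": [162, -244, 8], "roll": -0.386, "hand": 0},
    {"offset": [169, -254, 20], "roll": -0.386, "hand": 0},
    {"offset": [169, -254, 40], "roll": -0.386, "hand": 0},
    {"offset": [169, -254, 58], "roll": -0.386, "hand": 0},
    {"offset": [169, -254, 58], "roll": -0.386, "hand": 0},
    {"offset": [169, -254, 58], "roll": -0.386, "hand": 0},
  ],
)

```text
clock: 32.45
tool_pos: [0.5163, -0.0889, 0.0641]
orientation: [179.8, -0.1, -95.7]
force: [-0.7, 0.5, -2.8]
opening: 0.0196
```

```bash
python3 -c "
from h import *
off([(.5178,-.0886,.065,-95.7)])
snap('wrist','w19'); bw('w19',range(130,240,12)); strips('w19')"
```

```text
now 32.45 [ 0.5163 -0.0889  0.0641] [ 1.7976e+02 -8.0000e-02 -9.5680e+01] [-0.7  0.5 -2.8] 0.0196 [ 12.  15. -29.  -0. -46. -17.]
[-0. -1. -1.] 0.0
[ 0.51  -0.152  0.236] [(130, np.int64(291), np.int64(291), 1), (142, np.int64(285), np.int64(350), 8), (154, np.int64(285), np.int64(350), 57), (166, np.int64(285), np.int64(351), 60), (178, np.int64(285), np.int64(350), 58), (190, np.int64(285), np.int64(350), 58), (202, np.int64(285), np.int64(349), 56), (214, np.int64(285), np.int64(348), 52), (226, np.int64(293), np.int64(348), 47), (238, np.int64(285), np.int64(374), 75)]
strip [ 151  116   67  105 2869] c 0.5992 -0.1259 [0.0656 0.0354] 84.33
strip [ 292  116   58  121 2390] c 0.5152 -0.112 [0.0768 0.0349] 84.13
strip [ 426  116   65  105 5900] c 0.4296 -0.109 [0.0659 0.0354] 84.26
```

Request:
jog_arm(
  motion=[
    {"offset": [0, 0, 8], "roll": 0, "hand": 0},
    {"offset": [0, 0, 14], "roll": 0, "hand": 0},
    {"offset": [0, 0, 18], "roll": 0, "hand": 0},
    {"offset": [0, 0, 22], "roll": 0, "hand": 0},
    {"offset": [0, 0, 26], "roll": 0, "hand": 0},
    {"offset": [0, 0, 30], "roll": 0, "hand": 0},
    {"offset": [0, 0, 34], "roll": 0, "hand": 0},
    {"offset": [0, 0, 38], "roll": 0, "hand": 0},
    {"offset": [0, 0, 42], "roll": 0, "hand": 0},
    {"offset": [0, 0, 46], "roll": 0, "hand": 0},
    {"offset": [0, 0, 50], "roll": 0, "hand": 0},
    {"offset": [0, 0, 53], "roll": 0, "hand": 0},
    {"offset": [0, 0, 53], "roll": 0, "hand": 0},
    {"offset": [0, 0, 53], "roll": 0, "hand": 26},
    {"offset": [0, 0, 53], "roll": 0, "hand": 34},
    {"offset": [0, 0, 53], "roll": 0, "hand": 34},
    {"offset": [0, 0, 53], "roll": 0, "hand": 34},
    {"offset": [0, 0, 53], "roll": 0, "hand": 34},
  ],
)

```text
clock: 34.0
tool_pos: [0.5179, -0.0884, 0.013]
orientation: [-180.0, 0.0, -95.7]
force: [-0.0, -0.9, 0.3]
opening: 0.0336
```

Request:
jog_arm(
  motion=[
    {"offset": [0, 0, -10], "roll": 0, "hand": 34},
    {"offset": [0, 0, -35], "roll": 0, "hand": 34},
    {"offset": [0, 0, -70], "roll": 0, "hand": 34},
    {"offset": [0, 0, -110], "roll": 0, "hand": 34},
    {"offset": [-40, 0, -140], "roll": 0, "hand": 34},
    {"offset": [-80, 0, -145], "roll": 0, "hand": 44},
    {"offset": [-110, 0, -145], "roll": 0, "hand": 44},
    {"offset": [-110, 0, -145], "roll": 0, "hand": 44},
    {"offset": [-110, 0, -145], "roll": 0, "hand": 44},
  ],
)

```text
clock: 34.75
tool_pos: [0.5288, 0.0227, 0.159]
orientation: [-179.9, 0.0, -95.5]
force: [0.1, 0.3, -0.2]
opening: 0.0437
```

```bash
python3 -c "
from h import *
off([(.3839,.3388,.13,-117.8)])
snap('wrist','w20',s=1.0); bars('w20',.024,500,(.4,.7,-.2,.05));
snap('scene','s9'); bars('s9',.024,200,(.38,.7,-.2,.1))"
```

```text
now 34.75 [0.5288 0.0227 0.159 ] [-1.7992e+02  5.0000e-02 -9.5500e+01] [ 0.1  0.3 -0.2] 0.0437 [ 24.   9. -22.  -0. -58. -29.]
[-301.  175.   29.] 0.389
grey [ 203    0   38  222 5781] c 0.6062 -0.0433 [0.178  0.0218] 84.0
grey [ 244    0   59   97 3139] c 0.5563 -0.093 [0.0801 0.0341] 43.97
grey [ 314    0   25  216 5163] c 0.5212 -0.0379 [0.1724 0.0194] 84.08
grey [ 227  120   64  137 2358] c 0.5884 0.0238 [0.1241 0.0368] 70.87
grey [291 153  55  49 452] c 0.5208 -0.0452 [0.196  0.0265] 82.67
grey [266 171  56  52 504] c 0.6086 -0.0464 [0.1923 0.0234] 82.49
```

Request:
jog_arm(
  motion=[
    {"offset": [-301, 176, 25], "roll": 0.386, "hand": 44},
    {"offset": [-301, 176, 25], "roll": 0.386, "hand": 44},
    {"offset": [-301, 176, 25], "roll": 0.386, "hand": 44},
    {"offset": [-301, 176, 25], "roll": 0.386, "hand": 44},
    {"offset": [-301, 176, 25], "roll": 0.386, "hand": 44},
    {"offset": [-301, 176, 25], "roll": 0.386, "hand": 44},
    {"offset": [-301, 176, 25], "roll": 0.386, "hand": 44},
    {"offset": [-301, 176, 25], "roll": 0.386, "hand": 44},
    {"offset": [-301, 176, 25], "roll": 0.386, "hand": 44},
    {"offset": [-301, 176, 25], "roll": 0.386, "hand": 44},
    {"offset": [-301, 176, 25], "roll": 0.386, "hand": 44},
    {"offset": [-301, 176, 25], "roll": 0.386, "hand": 44},
  ],
)

```text
clock: 35.85
tool_pos: [0.3833, 0.3368, 0.1325]
orientation: [180.0, -0.1, -117.8]
force: [1.1, -0.8, -0.3]
opening: 0.0439
```

```bash
python3 -c "
from h import *
off([(.3839,.3388,.048,-117.8)])
snap('wrist','w21'); bw('w21',range(110,200,8),290,360)"
```

```text
now 35.85 [0.3833 0.3368 0.1325] [ 1.8000e+02 -7.0000e-02 -1.1782e+02] [ 1.1 -0.8 -0.3] 0.0439 [ 63.   9. -26.  -0. -55. -91.]
[-2.  0. 84.] -0.0
[0.352 0.28  0.304] [(142, np.int64(304), np.int64(334), 31), (150, np.int64(302), np.int64(334), 33), (158, np.int64(303), np.int64(334), 32), (166, np.int64(303), np.int64(335), 33), (174, np.int64(303), np.int64(334), 32), (182, np.int64(304), np.int64(334), 31), (190, np.int64(304), np.int64(334), 31), (198, np.int64(304), np.int64(334), 31)]
```

Request:
jog_arm(
  motion=[
    {"offset": [-2, -3, 30], "roll": 0, "hand": 44},
    {"offset": [-2, -3, 52], "roll": 0, "hand": 44},
    {"offset": [-2, -3, 68], "roll": 0, "hand": 44},
    {"offset": [-2, -3, 78], "roll": 0, "hand": 44},
    {"offset": [-2, -3, 84], "roll": 0, "hand": 44},
    {"offset": [-2, -3, 84], "roll": 0, "hand": 44},
    {"offset": [-2, -3, 84], "roll": 0, "hand": 0},
    {"offset": [-2, -3, 84], "roll": 0, "hand": 0},
    {"offset": [-2, -3, 84], "roll": 0, "hand": 0},
    {"offset": [-2, -3, 84], "roll": 0, "hand": 0},
    {"offset": [-2, -3, 84], "roll": 0, "hand": 0},
    {"offset": [-2, -3, 84], "roll": 0, "hand": 0},
    {"offset": [-2, -3, 84], "roll": 0, "hand": 0},
  ],
)

```text
clock: 36.98
tool_pos: [0.387, 0.3387, 0.0493]
orientation: [-180.0, 0.1, -117.8]
force: [-0.4, 0.2, 4.2]
opening: 0.0193
```

Request:
jog_arm(
  motion=[
    {"offset": [5, 0, -1.5], "roll": 0, "hand": 0},
    {"offset": [14, 0, -4.5], "roll": 0, "hand": 0},
    {"offset": [26, 0, -8], "roll": 0, "hand": 0},
    {"offset": [38, 0, -11.5], "roll": 0, "hand": 0},
    {"offset": [50, 0, -15.5], "roll": 0, "hand": 0},
    {"offset": [62, 0, -19], "roll": 0, "hand": 0},
    {"offset": [74, 0, -23], "roll": 0, "hand": 0},
    {"offset": [86, 0, -26.5], "roll": 0, "hand": 0},
    {"offset": [98, 0, -30], "roll": 0, "hand": 0},
    {"offset": [110, 0, -34], "roll": 0, "hand": 0},
    {"offset": [118, 0, -37], "roll": 0, "hand": 0},
    {"offset": [122, 0, -38.5], "roll": 0, "hand": 0},
    {"offset": [122, 0, -38.5], "roll": 0, "hand": 0},
  ],
)

```text
clock: 38.07
tool_pos: [0.3291, 0.2288, 0.0873]
orientation: [180.0, -0.1, -117.8]
force: [-0.5, -0.9, -3.7]
opening: 0.0197
```

```bash
python3 -c "
from h import *
off([])
snap('wrist','w22'); bw('w22',range(130,240,12))
snap('scene','s10',(330,130,590,300),3)"
```

```text
now 38.0667 [0.3291 0.2288 0.0873] [ 1.7999e+02 -6.0000e-02 -1.1781e+02] [-0.5 -0.9 -3.7] 0.0197 [ 63.   2. -42.  -0. -46. -91.]
[0.298 0.172 0.259] [(154, np.int64(302), np.int64(351), 50), (166, np.int64(301), np.int64(353), 53), (178, np.int64(301), np.int64(352), 52), (190, np.int64(302), np.int64(351), 50), (202, np.int64(302), np.int64(350), 49), (214, np.int64(302), np.int64(350), 49), (226, np.int64(302), np.int64(349), 48), (238, np.int64(285), np.int64(374), 77)]
```

View pics/s10.png

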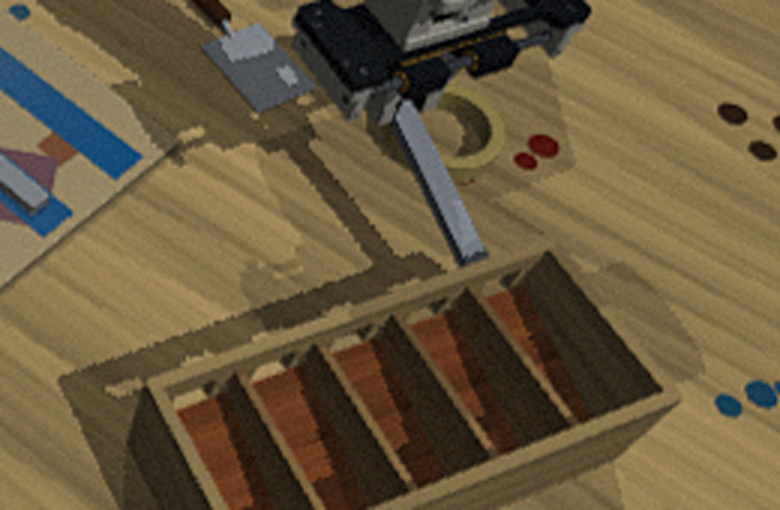

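Request:
jog_arm(
  motion=[
    {"offset": [0, -4, -12], "roll": 0, "hand": 0},
    {"offset": [4, -20, -26], "roll": 0, "hand": 0},
    {"offset": [14, -45, -34], "roll": -0.03, "hand": 0},
    {"offset": [26, -75, -36], "roll": -0.07, "hand": 0},
    {"offset": [38, -107, -36], "roll": -0.12, "hand": 0},
    {"offset": [50, -137, -36], "roll": -0.17, "hand": 0},
    {"offset": [68, -164, -36], "roll": -0.22, "hand": 0},
    {"offset": [98, -180, -36], "roll": -0.27, "hand": 0},
    {"offset": [128, -193, -36], "roll": -0.32, "hand": 0},
    {"offset": [158, -207, -34], "roll": -0.36, "hand": 0},
    {"offset": [188, -220, -30], "roll": -0.386, "hand": 0},
    {"offset": [212, -230, -20], "roll": -0.386, "hand": 0},
    {"offset": [224, -236, -5], "roll": -0.386, "hand": 0},
    {"offset": [225, -236, 12], "roll": -0.386, "hand": 0},
    {"offset": [225, -236, 22], "roll": -0.386, "hand": 0},
    {"offset": [225, -236, 22], "roll": -0.386, "hand": 0},
    {"offset": [225, -236, 22], "roll": -0.386, "hand": 0},
  ],
)

```text
clock: 39.58
tool_pos: [0.4337, -0.0789, 0.0647]
orientation: [179.9, -0.1, -95.7]
force: [-0.6, 0.4, -3.9]
opening: 0.0195
```

```bash
python3 -c "
from h import *
off([(.4332,-.0801,.065,-95.7)])
snap('wrist','w23'); bw('w23',range(130,240,12)); strips('w23')"
```

```text
now 39.5833 [ 0.4337 -0.0789  0.0647] [ 1.7988e+02 -6.0000e-02 -9.5670e+01] [-0.6  0.4 -3.9] 0.0195 [ 15.   8. -39.   0. -43. -21.]
[ 1.  0. -0.] 0.0
[ 0.427 -0.143  0.237] [(130, np.int64(294), np.int64(354), 2), (142, np.int64(353), np.int64(353), 1), (154, np.int64(295), np.int64(353), 52), (166, np.int64(295), np.int64(352), 53), (178, np.int64(295), np.int64(353), 53), (190, np.int64(302), np.int64(353), 51), (202, np.int64(296), np.int64(352), 51), (214, np.int64(296), np.int64(352), 50), (226, np.int64(296), np.int64(352), 49), (238, np.int64(285), np.int64(374), 77)]
strip [  13  113   83  145 3098] c 0.6005 -0.1122 [0.0933 0.0356] 84.39
strip [ 155  113   66  108 2569] c 0.5147 -0.1166 [0.0676 0.0355] 84.31
strip [ 296  113   57  123 2409] c 0.4306 -0.103 [0.0779 0.035 ] 84.33
strip [ 90 291  18  41 506] c 0.5956 -0.0242 [0.031  0.0087] 83.91
```

Request:
jog_arm(
  motion=[
    {"offset": [0, 0, 8], "roll": 0, "hand": 0},
    {"offset": [0, 0, 14], "roll": 0, "hand": 0},
    {"offset": [0, 0, 18], "roll": 0, "hand": 0},
    {"offset": [0, 0, 22], "roll": 0, "hand": 0},
    {"offset": [0, 0, 26], "roll": 0, "hand": 0},
    {"offset": [0, 0, 30], "roll": 0, "hand": 0},
    {"offset": [0, 0, 34], "roll": 0, "hand": 0},
    {"offset": [0, 0, 38], "roll": 0, "hand": 0},
    {"offset": [0, 0, 42], "roll": 0, "hand": 0},
    {"offset": [0, 0, 46], "roll": 0, "hand": 0},
    {"offset": [0, 0, 50], "roll": 0, "hand": 0},
    {"offset": [0, 0, 52], "roll": 0, "hand": 0},
    {"offset": [0, 0, 52], "roll": 0, "hand": 0},
    {"offset": [0, 0, 52], "roll": 0, "hand": 26},
    {"offset": [0, 0, 52], "roll": 0, "hand": 34},
    {"offset": [0, 0, 52], "roll": 0, "hand": 34},
    {"offset": [0, 0, 52], "roll": 0, "hand": 34},
    {"offset": [0, 0, 52], "roll": 0, "hand": 34},
  ],
)

```text
clock: 41.13
tool_pos: [0.434, -0.0787, 0.0134]
orientation: [-180.0, 0.0, -95.7]
force: [-0.9, -0.3, 0.1]
opening: 0.0339
```

Request:
jog_arm(
  motion=[
    {"offset": [0, 0, -10], "roll": 0, "hand": 34},
    {"offset": [0, 0, -35], "roll": 0, "hand": 34},
    {"offset": [0, 0, -70], "roll": 0, "hand": 34},
    {"offset": [0, 0, -110], "roll": 0, "hand": 34},
    {"offset": [0, 0, -150], "roll": 0, "hand": 34},
    {"offset": [0, 0, -190], "roll": 0, "hand": 10},
    {"offset": [0, 0, -190], "roll": 0, "hand": 0},
    {"offset": [0, 0, -190], "roll": 0, "hand": 0},
    {"offset": [0, 0, -190], "roll": 0, "hand": 0},
  ],
)

```text
clock: 41.88
tool_pos: [0.4334, -0.0786, 0.2032]
orientation: [-180.0, 0.0, -95.7]
force: [-0.1, -1.2, -1.0]
opening: 0.0128
```

```bash
python3 -c "
from h import *
off([])
snap('scene','s11',(170,40,430,240),3); bars('s11',.024,200,(.38,.7,-.2,.1))
print('ball'); im=np.load('pics/s11.npz')['img']; hsv=cv2.cvtColor(im,cv2.COLOR_BGR2HSV); m=(((hsv[:,:,0]<6)|(hsv[:,:,0]>174))&(hsv[:,:,1]>150)&(hsv[:,:,2]>70)).astype(np.uint8)
n,l,s,c=cv2.connectedComponentsWithStats(m); print([(s[i].tolist(),c[i].round(1).tolist()) for i in range(1,n) if s[i,4]>30])
d=snap('top','t2'); im=np.load('pics/t2.npz')['img']; hsv=cv2.cvtColor(im,cv2.COLOR_BGR2HSV); m=(((hsv[:,:,0]<6)|(hsv[:,:,0]>174))&(hsv[:,:,1]>150)&(hsv[:,:,2]>70)).astype(np.uint8)
n,l,s,c=cv2.connectedComponentsWithStats(m); print([(s[i].tolist(),c[i].round(1).tolist()) for i in range(1,n) if s[i,4]>20])
"
```

```text
now 41.8833 [ 0.4334 -0.0786  0.2032] [-1.7998e+02  4.0000e-02 -9.5690e+01] [-0.1 -1.2 -1. ] 0.0128 [ 15.  -2. -28.  -0. -64. -21.]
grey [315 137  56  46 428] c 0.4373 -0.0335 [0.1917 0.0234] 83.33
grey [289 153  57  47 457] c 0.5209 -0.0453 [0.1959 0.0218] 84.35
grey [266 170  56  53 501] c 0.6086 -0.0464 [0.1923 0.0235] 82.46
ball
[([220, 128, 9, 9, 65], [224.0, 132.1])]
[([340, 163, 8, 6, 21], [344.1, 165.5]), ([401, 195, 7, 8, 42], [404.0, 198.3]), ([206, 338, 6, 7, 32], [208.7, 340.8]), ([419, 347, 12, 13, 92], [424.7, 353.0])]
```

View pics/s11.png

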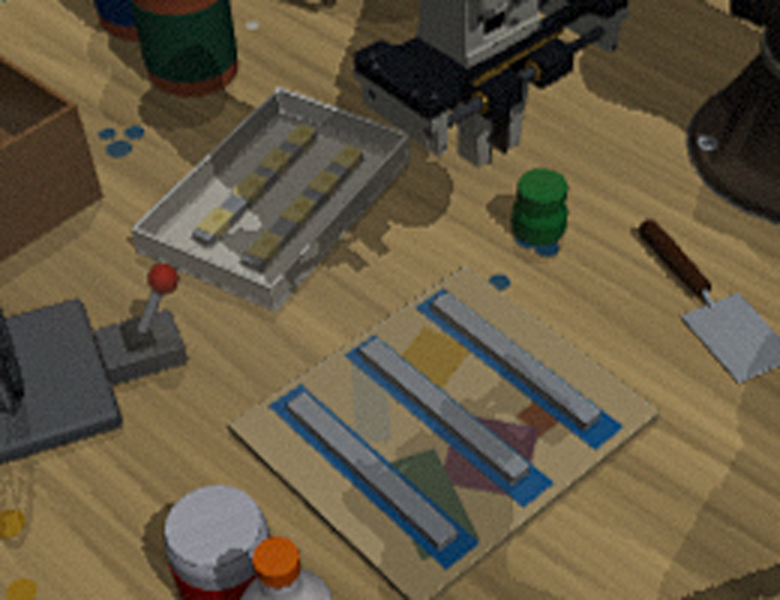

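```bash
python3 -c "
from h import *
print(px('s11',224,132.1,.083),px('t2',404,198.3,.083),tri([('s11',224,132.1),('t2',404,198.3)]))
off([(.566,-.2555,.18,154.7)])
"
```

```text
[ 0.60994398 -0.28212612  0.083     ] [ 0.61372654 -0.27974154  0.083     ] (array([ 0.61260597, -0.27836269,  0.08753378]), [np.float64(0.0004), np.float64(0.0004)])
now 41.9833 [ 0.4329 -0.0789  0.2021] [ 1.7988e+02 -2.0000e-02 -9.5690e+01] [ 0.1  0.1 -0.2] 0.0051 [ 15.  -2. -28.  -0. -64. -21.]
[ 163. -150.   22.] 1.913
```

Request:
jog_arm(
  motion=[
    {"offset": [166, -150, 10], "roll": 1.913, "hand": 0},
    {"offset": [166, -150, 10], "roll": 1.913, "hand": 0},
    {"offset": [166, -150, 10], "roll": 1.913, "hand": 0},
    {"offset": [166, -150, 10], "roll": 1.913, "hand": 0},
    {"offset": [166, -150, 10], "roll": 1.913, "hand": 0},
    {"offset": [166, -150, 10], "roll": 1.913, "hand": 0},
    {"offset": [166, -150, 10], "roll": 1.913, "hand": 0},
    {"offset": [166, -150, 10], "roll": 1.913, "hand": 0},
    {"offset": [166, -150, 10], "roll": 1.913, "hand": 0},
    {"offset": [166, -150, 10], "roll": 1.913, "hand": 0},
    {"offset": [166, -150, 10], "roll": 1.913, "hand": 0},
    {"offset": [166, -150, 10], "roll": 1.913, "hand": 0},
    {"offset": [166, -150, 10], "roll": 1.913, "hand": 0},
    {"offset": [166, -150, 10], "roll": 1.913, "hand": 0},
    {"offset": [166, -150, 10], "roll": 1.913, "hand": 0},
    {"offset": [166, -150, 10], "roll": 1.913, "hand": 0},
    {"offset": [166, -150, 10], "roll": 1.913, "hand": 0},
    {"offset": [166, -150, 10], "roll": 1.913, "hand": 0},
    {"offset": [166, -150, 10], "roll": 1.913, "hand": 0},
  ],
)

```text
clock: 43.57
tool_pos: [0.5663, -0.2587, 0.1923]
orientation: [-180.0, -0.1, 154.8]
force: [-0.2, -0.6, -0.2]
opening: 0.0005
```

```bash
python3 -c "
from h import *
off([(.566,-.2586,.06,154.7)])
"
```

```text
now 43.5667 [ 0.5663 -0.2587  0.1923] [-1.7997e+02 -9.0000e-02  1.5482e+02] [-0.2 -0.6 -0.2] 0.0005 [  -7.   16.   -8.   -0.  -66. -109.]
[  0.   0. 132.] 0.002
```

Request:
jog_arm(
  motion=[
    {"offset": [0, 0, 35], "roll": 0, "hand": 0},
    {"offset": [0, 0, 70], "roll": 0, "hand": 0},
    {"offset": [0, 0, 105], "roll": 0, "hand": 0},
    {"offset": [0, 0, 125], "roll": 0, "hand": 0},
    {"offset": [0, 0, 132], "roll": 0, "hand": 0},
    {"offset": [0, 0, 132], "roll": 0, "hand": 0},
    {"offset": [-10, 0, 132], "roll": 0, "hand": 0},
    {"offset": [-20, 0, 132], "roll": 0, "hand": 0},
    {"offset": [-27, 0, 132], "roll": 0, "hand": 0},
    {"offset": [-34, 0, 132], "roll": 0, "hand": 0},
    {"offset": [-41, 0, 132], "roll": 0, "hand": 0},
    {"offset": [-48, 0, 132], "roll": 0, "hand": 0},
    {"offset": [-55, 0, 132], "roll": 0, "hand": 0},
    {"offset": [-62, 0, 132], "roll": 0, "hand": 0},
    {"offset": [-68, 0, 132], "roll": 0, "hand": 0},
    {"offset": [-72, 0, 132], "roll": 0, "hand": 0},
    {"offset": [-74, 0, 132], "roll": 0, "hand": 0},
    {"offset": [-74, 0, 132], "roll": 0, "hand": 0},
  ],
)

```text
clock: 45.07
tool_pos: [0.634, -0.2905, 0.061]
orientation: [180.0, 0.0, 154.7]
force: [-0.2, 0.3, -0.4]
opening: 0.0003
```

```bash
cat >> h.py <<'E'
def ball(f):
    im=np.load(f"pics/{f}.npz")['img']; hsv=cv2.cvtColor(im,cv2.COLOR_BGR2HSV); m=(((hsv[:,:,0]<6)|(hsv[:,:,0]>174))&(hsv[:,:,1]>150)&(hsv[:,:,2]>60)).astype(np.uint8)
    n,l,s,c=cv2.connectedComponentsWithStats(m)
    for i in range(1,n):
        if s[i,4]>12:
            w=px(f,*c[i],.083)
            if .55<w[0]<.75 and -.4<w[1]<-.2: print(f,s[i].tolist(),c[i].round(1),w.round(4))
E
python3 -c "
from h import *
off([]); snap('scene','s12'); snap('top','t3'); ball('s12'); ball('t3'); ball('s11'); ball('t2')
d=np.array([.904,-.427]); 
for f in('s12','t3'): print(proj(f,[[.611+.904*t,-.28-.427*t,z] for t,z in((0,.083),(.0336,.092),(.0605,.087),(.067,.0834))]).round(1).tolist())
"
```

```text
now 45.0667 [ 0.634  -0.2905  0.061 ] [1.8000e+02 1.0000e-02 1.5472e+02] [-0.2  0.3 -0.4] 0.0003 [  -9.   29.   -6.    0.  -54. -107.]
s11 [220, 128, 9, 9, 65] [224.  132.1] [ 0.6099 -0.2823  0.083 ]
t2 [401, 195, 7, 8, 42] [404.  198.3] [ 0.6136 -0.2797  0.083 ]
[[224.2, 132.7], [210.5, 133.9], [200.3, 138.4], [198.1, 140.1]]
[[404.1, 199.2], [409.0, 188.9], [411.9, 181.5], [412.4, 180.0]]
```

Request:
jog_arm(
  motion=[
    {"offset": [-3, 0, 0], "roll": 0, "hand": 0},
    {"offset": [-6, 0, 0], "roll": 0, "hand": 0},
    {"offset": [-9, 0, 0], "roll": 0, "hand": 0},
    {"offset": [-9, 0, 0], "roll": 0, "hand": 0},
  ],
)

```text
clock: 45.5
tool_pos: [0.6421, -0.2944, 0.0612]
orientation: [-180.0, 0.0, 154.7]
force: [-0.6, 0.6, -0.5]
opening: 0.0007
```

Request:
jog_arm(
  motion=[
    {"offset": [-2, 0, 0], "roll": 0, "hand": 0},
    {"offset": [-4, 0, 0], "roll": 0, "hand": 0},
    {"offset": [-4, 0, 0], "roll": 0, "hand": 0},
  ],
)

```text
clock: 45.75
tool_pos: [0.6455, -0.2961, 0.0611]
orientation: [-180.0, -0.0, 154.7]
force: [-0.5, -0.1, -0.7]
opening: 0.0002
```

Request:
jog_arm(
  motion=[
    {"offset": [-2, 0, 0], "roll": 0, "hand": 0},
    {"offset": [-4, 0, 0], "roll": 0, "hand": 0},
    {"offset": [-4, 0, 0], "roll": 0, "hand": 0},
  ],
)

```text
clock: 46.0
tool_pos: [0.6492, -0.2978, 0.0612]
orientation: [-180.0, 0.0, 154.7]
force: [-1.5, -0.3, -1.0]
opening: 0.0
```

Request:
jog_arm(
  motion=[
    {"offset": [20, 0, 0], "roll": 0, "hand": 0},
    {"offset": [50, 0, 0], "roll": 0, "hand": 0},
    {"offset": [80, 0, 0], "roll": 0, "hand": 0},
    {"offset": [80, 0, -40], "roll": 0, "hand": 0},
    {"offset": [100, 0, -80], "roll": 0, "hand": 0},
    {"offset": [140, 0, -120], "roll": 0, "hand": 0},
    {"offset": [180, 0, -140], "roll": 0, "hand": 0},
    {"offset": [180, 0, -160], "roll": 0, "hand": 0},
    {"offset": [180, 0, -160], "roll": 0, "hand": 0},
  ],
)

```text
clock: 46.75
tool_pos: [0.4865, -0.2207, 0.2287]
orientation: [179.9, 0.6, 154.8]
force: [1.4, -0.8, 0.7]
opening: 0.0005
```

```bash
python3 -c "
from h import *
off([]); snap('scene','s13',(170,40,430,240),3); snap('top','t4'); ball('s13'); ball('t4'); bars('s13',.024,200,(.38,.7,-.2,.1))
"
```

```text
now 46.75 [ 0.4865 -0.2207  0.2287] [179.86   0.61 154.8 ] [ 1.4 -0.8  0.7] 0.0005 [  -3.    6.  -16.    0.  -67. -112.]
s13 [194, 135, 10, 9, 75] [198.7 138.9] [ 0.6679 -0.3111  0.083 ]
t4 [409, 177, 7, 7, 37] [412. 180.] [ 0.6716 -0.3075  0.083 ]
grey [314 137  57  44 428] c 0.4378 -0.0332 [0.1922 0.0225] 85.03
grey [289 153  57  47 461] c 0.5208 -0.0453 [0.1959 0.0223] 84.54
grey [266 171  56  52 501] c 0.6086 -0.0464 [0.1923 0.0234] 82.49
```

View pics/s13.png

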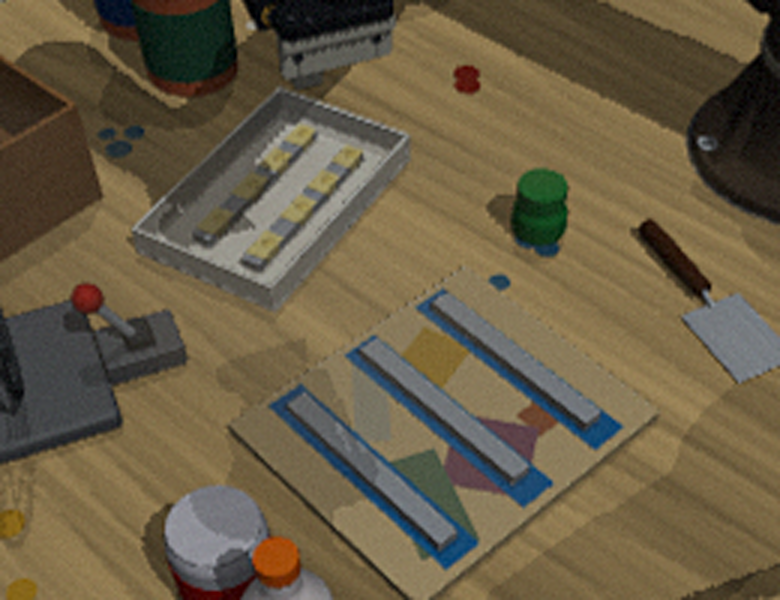

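```bash
python3 -c "
from h import *
print(order.close_job()); print(ctrl.get_obs()['clock'])"
```

```text
the job is handed in; nothing more can be done
None
the job is handed in; nothing more can be done
```

I drew all five bars from the bin, sorted them, pushed the fan lever over, and handed the job in at about 47 s. No verdict was reported.

**Clean bars:** one lies flat on each blue strip. The last scene picture puts each centre within about 2 mm across and 5 mm along of its strip's middle. They are in line with the strips to within about 2°.

**Crusted bars:** both lie flat side by side in the upright tray. I judged this from the picture rather than measuring it.

**Fan lever:** two cameras put the ball's travel at about 64.5 mm, which makes the switch roughly 0.95 rad; the limit is 0.85. I felt no end stop while pushing, so it may not be fully over.

**Bystanders:** the paint tin stood upright in the last picture. Only the top of the glue bottle was in frame, in its usual place. The arm was clear of everything.

**Disagreements along the way:**
- The fingers did not reach the first bar at the height the stated fingertip position called for. They seem to end about 15 mm higher than stated, so I set grip heights by trial; the first bar took several tries and slid about 7 mm back.
- The top camera disagreed with the other two by up to about 6 mm near the bin. I relied on the scene and wrist cameras there.

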